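# Lift a freshly oiled cabinet panel with a broad spatula and set it on the drying rack

## Task

The cabinet panel lying on the two battens is freshly oiled: without touching it with the gripper, move it to the lower tier of the drying rack with the broad spatula, lying flat, square and centred across both lower arms with its far edge within a fingertip of the uprights. The spatula's handle is boxed in by the slot of the tool till, so draw it out by its neck, lay it flat on the bench clear of the till and let go, then take it again by the handle to slide the blade under the panel between the battens and carry it over. When the panel is on the rack, draw the blade out and leave the spatula lying flat on the bench, with the drawer front on the upper tier and everything else on the bench left where it was.

Things in the scene. Friction and masses are not known exactly. Their poses are not given: they have to be found in the camera images.
- spatula: Broad cranked spatula, 233 mm long, 0.23 kg, lying on its heavy steel blade (80 x 80 x 3 mm), neck and handle level in the air. Origin: middle of blade's underside; x towards blade tip, z up. Along x: blade -40..40 mm, 14 mm wide crank -58..-40, bare neck -108..-58, handle -193..-108. Starts flat on the bench, tip towards the robot, handle in the till's slot. May sag 1 or 2 degrees in the grip.
- spatula_neck (a point): Middle of the spatula's bare steel neck, at x = -82 mm, height 39.5 mm in its frame. The neck is a level bar 14 mm wide, 7 mm thick; about 42 mm of it shows between till and crank at the start, so it can be pinched here from above. Axes as the spatula's.
- spatula_handle (a point): On the spatula's wooden handle (22 mm wide, 18 mm thick, level), towards its rear, at x = -158 mm, height 40 mm in its frame. Held here from above, the gripper stays clear of the rack's arms when the blade is fully in. Axes as the spatula's; its centre of mass is about 24 mm behind the blade's middle.
- till: Fixed wooden tool till, 120 mm deep (x), 176 mm wide (y), upright boards 75 mm high. Middle slot 30 mm wide along x, open on the -x side (towards the robot); a 61 mm bin either side of it. A tall tin (top 113 mm above the bench) stands in the far half of the +y bin, a cork block lies in the -y bin. Origin: centre of its underside.
- cradle: Fixed finishing cradle: two wooden battens along its x (-70 to 80 mm), 16 mm wide, 22 mm high, at y = -60 and +60 mm (104 mm clear between them), tied at the far end by a strip 10 mm high at x = 64 to 80 mm; open towards the robot (-x). Origin: midway between the battens, on the bench. The panel starts across the battens. It may stand left or right.
- panel: Dark raised-and-fielded wooden panel, 100 mm (x) by 150 mm (y), 8 mm thick at the edges, with a raised field 66 x 116 mm on top to 12 mm; about 0.1 kg. Origin: centre of its underside; z up. It starts flat on the cradle, its underside 22 mm above the bench, its x roughly along the battens.
- rack: Fixed two-tier drying rack, left or right. Two steel uprights 205 mm high at the far end (x = 52..68 mm, y = -60, +60), each with two level arms reaching to x = -92 mm (towards the robot), 14 mm wide, 10 mm thick, 106 mm clear between. Arm tops at 60 and 155 mm. Feet 16 mm wide, 12 mm high under the arms; crossbars only between the uprights. Origin: between the arms, on the bench.
- rack_place (a point): Point midway between the lower arms at the height of their tops (60 mm above the bench), rack axes: the panel's origin comes here when it lies square on the lower tier with its far edge 2 mm short of the uprights. The panel's x or -x is along the rack's x.
- drawer_front: Bystander: dark drawer front 68 x 160 x 12 mm with a small brass knob, lying across the rack's upper arms near their free ends, covering the front half of the tier. Leave it. Origin: centre of its underside.
- tin_tall: Bystander: tall tin, 46 mm across, 105 mm high, in the till's +y bin. Origin: centre of its underside.
- cork_block: Bystander: cork sanding block 62 x 42 x 34 mm in the till's -y bin. Origin: centre of its underside.
- oil_jar: Bystander: amber glass jar, 56 mm across, 100 mm high, standing beside the cradle. Origin: centre of its underside.
- wax_tin: Bystander: low round tin, 60 mm across, 45 mm high, standing beside the rack. Origin: centre of its underside.
- brush: Bystander: flat brush 190 mm long lying across the front of the bench. Origin: about its middle, on the bench.
- mallet: Bystander: wooden mallet 200 mm long lying at the right of the bench (-y). Origin: about its middle, on the bench.
- spindle: Bystander: turned wooden spindle 170 mm long, 38 mm across, lying at the left of the bench (+y). Origin: underside of its middle.
Things that resemble listed ones, but are neither listed nor needed, are in the scene too. There is more than one size of the panel; the job needs the smaller.

How it is judged:
On the way, in this order (a step that is already met when the one before it is completed fails the run):
1. the spatula lies flat on the bench clear of the till, let go (height (world z) of spatula below 0.008 m and angle between spatula's own z axis and vertical below 0.08 rad and horizontal distance between spatula_handle and till above 0.11 m and contact force between the fingers and spatula below 0.05 N), for 0.15 s.
2. the panel is lifted clear of the battens on the spatula's blade, level (z of panel in the frame of cradle above 0.032 m and contact force between spatula and panel above 0.15 N and angle between panel's own z axis and vertical below 0.25 rad), for 0.2 s.
At the end, for the whole second after the job is handed in: Panel at rest flat on both lower arms, square within 6 degrees, centred within 12 mm, far edge within 16 mm of the uprights; spatula at rest flat on the bench; drawer front moved under 15 mm, the small tins, jar and block under 30 mm, brush, mallet and spindle under 40 mm (x of panel in the frame of rack_place between -0.014 and 0.004 m and y of panel in the frame of rack_place between -0.012 and 0.012 m and z of panel in the frame of rack_place between -0.003 and 0.003 m and angle between the x axis of panel and the x axis of rack_place, either way round below 0.1 rad and angle between panel's own z axis and vertical below 0.05 rad and linear speed of each of panel, spatula below 0.02 m/s and height (world z) of spatula below 0.008 m and angle between spatula's own z axis and vertical below 0.08 rad and distance of each of tin_tall, cork_block, oil_jar, wax_tin from where it was at the start of the episode below 0.03 m and distance of each of brush, mallet, spindle from where it was at the start of the episode below 0.04 m and distance of drawer_front from where it was at the start of the episode below 0.015 m); the robot touches nothing.
It fails at once if the gripper or arm touches the oiled panel (contact force between any of the fingers, the arm and panel above 0.3 N).
It fails at once if the panel is tipped by more than about 30 degrees (angle between panel's own z axis and vertical above 0.5 rad).
It fails at once if the panel is dropped: it falls onto the bench or moves faster than 0.8 m/s (height (world z) of panel below 0.012 m or linear speed of panel above 0.8 m/s).
It fails at once if the drawer front on the upper tier is pushed by more than 15 mm (distance of drawer_front from where it was at the start of the episode above 0.015 m).
It fails at once if a bystander is pushed by more than 30 to 40 mm (distance of any of tin_tall, cork_block, oil_jar, wax_tin from where it was at the start of the episode above 0.03 m or distance of any of brush, mallet, spindle from where it was at the start of the episode above 0.04 m).
It also fails if it takes over 72 s, if anything falls off the work surface, if the arm or the gripper's body presses on something with over 40 N, if the wrist force passes 120 N, or if a joint passes its speed limit or range.

## Robot

A 6-joint arm with a two-finger parallel gripper is mounted at the origin on the work surface. World frame = base frame: x ahead of the robot, y to its left, z up, the work surface at z = 0. Lengths are in m, angles in rad, forces in N, time in s.
With the tool pointing down it reaches from about 0.425 to 0.95 m from the base axis. Payload 3.5 kg.
Tool frame: the origin (TCP) lies midway between the tips of the shut fingers; the grasp point (between the pads) lies 19 mm behind it; z points along the fingers, y is the line along which they close (so a half turn about z gives the same grasp; the last joint's range is limited). The gripper opens to 85 mm and grips with 20 to 120 N. Pads are 22 mm wide; open, the fingers measure 114 mm over their backs; the gripper's body (76 mm by 85 mm) begins 54 mm behind the grasp point. The pads swing forward as they close: fully open they stand 13 mm farther back than shut.
Start: joints at [1.038, 0.286, 1.577, -0, 1.279, -0.15], TCP at [0.252, 0.626, 0.231] pointing down, gripper open.
Joint ranges: [-2.77, 2.77], [-0.9, 2.22], [0.21, 2.48], [-1.53, 4.67], [0.24, 2.81], [-2.84, 2.84]. Speed limits (rad/s): [2.79, 2.79, 3.14, 3.14, 3.14, 3.14].

## Interface

Orientations are given as a unit quaternion [x, y, z, w].
In Python, from plant import ctrl gives the robot as it stands.
- The arm moves only by the tool move_arm, never from a script. Its argument "plan" is a list of rows, each an object of numbers: "x", "y", "z": the shift along the tool's x, y, z in m; "yaw": the turn about the tool's z in rad; "fingers": the closure, from 0 (fully open) to 1 (shut). In form: [{"x": .., "y": .., "z": .., "yaw": .., "fingers": ..}, ...]. A call has 1 to 5 rows; each row is the pose to reach, as a shift and turn from the pose commanded when the call began, along the tool's axes at that moment; what a row does not reach only later rows make up. A row lasts 1/10 s, in which the tool goes at most 50 mm and 8.59 degrees, less where a joint would pass 70% of its speed; a pose out of reach is approached as far as the arm can. A call with a gripper value outside its range is refused whole. The fingers move at their own pace and stop on an object; "force" is the grip in N (left out, the last holds). Time passes only in rows, so rows that repeat a pose let the fingers close. It gives the time, the measured TCP pose, the force, the opening and the grip force at its end, in the units of the state.
- ctrl.get_state(): the state, without advancing time (a new reading comes with each control period).
- ctrl.read_camera(name): name is "scene" or "top" or "wrist"; returns the picture (420x560x3 uint8, red, green, blue); there is no depth.
- ctrl.camera_model(name): a dict with "intrinsics" (3x3 intrinsics, pixels), "cam_to_world" (4x4, takes a point from camera to world coordinates); the wrist camera has in their place "tool_from_camera" (4x4, takes a point from camera to tool coordinates, whose origin is the TCP and whose axes are the flange's). Camera axes: x right, y up, looking along -z (the intrinsics and any distortion apply to the point x, -y, -z); pixel columns grow to the right and rows downward; lengths in m; the calibration is good to about 2 mm. The wrist camera is an equidistant fisheye: a pixel r from the principal point sees the ray r / f radians off the axis. A picture is of the moment at which its call begins: read the wrist's pose just before it. camera_model takes no time and is no camera call.
- ctrl.sign_off(): hands the job in; it is judged then, once.
The state is a dict: "time": time; "qpos": joint angles; "dq": joint speeds; "joint_efforts": joint torques, N m; "eef_pos": TCP position; "tcp_rot": TCP orientation; "contact_force": force on the tool from outside, world axes, zero at the start; "wrist_torque": the same for the moment, N m; "opening": opening from 0.0 (shut) to 1.0 (fully open); "finger_force": force on a finger pad.
Only numpy, scipy, OpenCV 4.12 (cv2) and the standard library are available. Lean on these libraries where they do the work, as an engineer would, in place of code of your own. Each camera call takes 0.05 s, during which the arm holds its last target. There are 200 camera calls.

## Working session

There is one attempt and no reset: what is moved stays moved. The work goes in short steps, Python scripts to look and compute and a tool call to move; the robot and the scene stay as the last step left them, time stands still between calls to the robot, and variables do not carry over. Pictures are saved under pics/ and viewed, at most 10 in all, crops included, and the job is handed in when it is done.

Besides the shell and the picture viewer there is one more tool, called after "Request:" by a JSON object that holds its "fn" and its "kwargs". move_arm: Moves the arm, as the interface text tells. Its arguments: {"type":"object","properties":{"plan":{"type":"array"},"force":{"type":"number"}},"required":["plan"]}

```bash
ls; mkdir -p pics; python3 - <<'E'
from plant import ctrl
import cv2,numpy as np
s=ctrl.get_state(); print({k:np.round(v,3).tolist() for k,v in s.items()})
for n in("scene","top"):
    im=ctrl.read_camera(n); np.save(f"pics/{n}0.npy",im); cv2.imwrite(f"pics/{n}0.png",im[...,::-1])
    m=ctrl.camera_model(n); print(n,{k:np.round(v,4).tolist() if not isinstance(v,str) else v for k,v in m.items()})
print({k:np.round(v,4).tolist() if not isinstance(v,str) else v for k,v in ctrl.camera_model("wrist").items()})
E
```

```text
pics
{'time': 0.0, 'qpos': [1.038, 0.287, 1.578, -0.0, 1.279, -0.15], 'dq': [-0.001, -0.001, 0.0, 0.001, 0.002, -0.001], 'joint_efforts': [-0.001, -40.598, -29.263, -0.0, 0.006, 0.0], 'eef_pos': [0.252, 0.626, 0.23], 'tcp_rot': [0.19, 0.982, -0.001, -0.0], 'contact_force': [0.172, -0.652, 0.218], 'wrist_torque': [-0.008, 0.048, 0.03], 'finger_force': 0.0, 'opening': 0.999}
scene {'intrinsics': [[506.4868, 0.0, 277.2506], [0.0, 506.4868, 208.1997], [0.0, 0.0, 1.0]], 'cam_to_world': [[-0.8743, -0.3373, 0.3491, 1.1014], [0.4854, -0.6017, 0.6343, 1.1207], [-0.0039, 0.724, 0.6897, 1.3471], [0.0, 0.0, 0.0, 1.0]]}
top {'intrinsics': [[469.6379, 0.0, 274.7222], [0.0, 469.6379, 209.9942], [0.0, 0.0, 1.0]], 'cam_to_world': [[0.0198, 0.9953, -0.0952, 0.3405], [-0.9996, 0.0218, 0.0203, 0.0179], [0.0223, 0.0948, 0.9952, 1.5267], [0.0, 0.0, 0.0, 1.0]]}
{'intrinsics': [[325.1923, 0.0, 278.6312], [0.0, 325.1923, 210.4874], [0.0, 0.0, 1.0]], 'tool_from_camera': [[-0.0005, 0.9504, 0.3109, 0.0803], [1.0, 0.0007, -0.0005, -0.0004], [-0.0007, 0.3109, -0.9504, -0.1427], [0.0, 0.0, 0.0, 1.0]]}
```

View pics/top0.png

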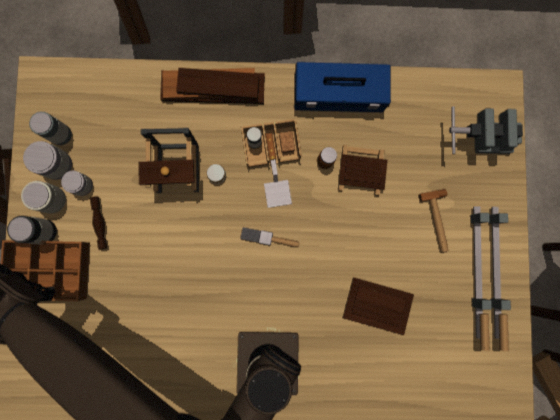

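View pics/scene0.png

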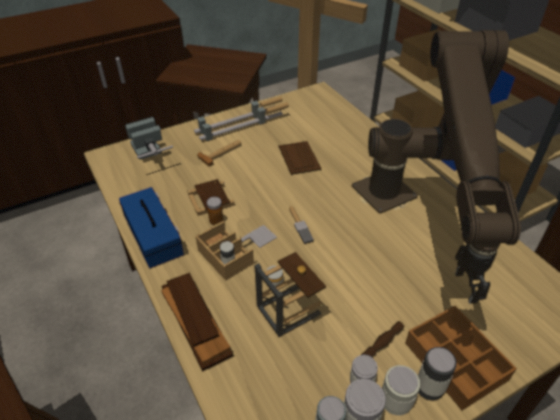

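Top view: the spatula blade is at (278,193), its neck going up into the till at (271,143). The small panel is on the cradle at (363,170), with the look-alike larger panel on the bench at (378,305). The rack is at (170,165) with the drawer front at (167,170). The brush at (270,238) has a blade too, so it could be mistaken for the spatula. The jar is at (328,157) and the wax tin at (216,174). I choose the blade at (278,193) and the panel at (363,170).

```bash
cat > h.py <<'E'
from plant import ctrl
import cv2,numpy as np
from scipy.spatial.transform import Rotation as R
def ray(name,px,st=None):
    m=ctrl.camera_model(name);K=np.array(m["intrinsics"]);px=np.atleast_2d(np.array(px,float))
    a=(px-K[:2,2])/K[0,0]
    if name=="wrist":
        r=np.linalg.norm(a,axis=1,keepdims=True); s=np.sinc(r/np.pi)
        d=np.c_[a*s,np.cos(r)]
        T=np.eye(4);T[:3,:3]=R.from_quat(st["tcp_rot"]).as_matrix();T[:3,3]=st["eef_pos"]
        C=T@np.array(m["tool_from_camera"])
    else:
        d=np.c_[a,np.ones(len(a))];C=np.array(m["cam_to_world"])
    return C[:3,3],(d*[1,-1,-1])@C[:3,:3].T
def on(name,px,z,st=None):
    o,d=ray(name,px,st);return o+d*((z-o[2])/d[:,2])[:,None]
def proj(name,P,st=None):
    P=np.atleast_2d(np.array(P,float));m=ctrl.camera_model(name);K=np.array(m["intrinsics"])
    if name=="wrist":
        T=np.eye(4);T[:3,:3]=R.from_quat(st["tcp_rot"]).as_matrix();T[:3,3]=st["eef_pos"]
        C=T@np.array(m["tool_from_camera"])
    else: C=np.array(m["cam_to_world"])
    c=((P-C[:3,3])@C[:3,:3])*[1,-1,-1]
    if name=="wrist":
        rho=np.linalg.norm(c[:,:2],axis=1);th=np.arctan2(rho,c[:,2]);a=c[:,:2]/rho[:,None]*th[:,None]
    else: a=c[:,:2]/c[:,2:]
    return a*K[0,0]+K[:2,2]
def grab(n,tag):
    st=ctrl.get_state();im=ctrl.read_camera(n);np.save(f"pics/{tag}.npy",im);np.save(f"pics/{tag}_st.npy",st,allow_pickle=True);return im,st
def rel(st,target,yawdir=None):
    """tool-frame shift to a world target; yaw to turn tool y-axis to world heading (mod pi)"""
    M=R.from_quat(st["tcp_rot"]).as_matrix();s=M.T@(np.array(target)-st["eef_pos"])
    out=[*np.round(s,4)]
    if yawdir is not None:
        cur=np.arctan2(M[1,1],M[0,1]);dw=(yawdir-cur+np.pi/2)%np.pi-np.pi/2
        out.append(round(-dw,4)) # tool z down
    return out
E
python3 - <<'E'
from h import *
im=np.load("pics/top0.npy"); 
c=cv2.resize(im[115:215,130:400],None,fx=2.95,fy=2.95,interpolation=cv2.INTER_CUBIC); c=cv2.convertScaleAbs(c,alpha=1.5)
cv2.imwrite("pics/crop1.png",c[...,::-1])
# blade: grey & bright
hsv=cv2.cvtColor(im,cv2.COLOR_RGB2HSV)
m=((hsv[...,1]<60)&(hsv[...,2]>110)).astype('uint8'); r=np.zeros_like(m);r[175:212,260:298]=1
cs,_=cv2.findContours(m*r,cv2.RETR_EXTERNAL,cv2.CHAIN_APPROX_NONE)
k=max(cs,key=cv2.contourArea)[:,0,:]
b=cv2.minAreaRect(k.astype(np.float32));P=on("top",cv2.boxPoints(b),.003)
print("blade",np.round(P,4),P.mean(0),[np.linalg.norm(P[i]-P[i-1]) for i in range(4)])
# panel dark
m=(im.max(2)<75).astype('uint8');r=np.zeros_like(m);r[145:195,335:392]=1
cs,_=cv2.findContours(m*r,cv2.RETR_EXTERNAL,cv2.CHAIN_APPROX_NONE)
k=max(cs,key=cv2.contourArea)[:,0,:]
b=cv2.minAreaRect(k.astype(np.float32));P=on("top",cv2.boxPoints(b),.030)
print("panel",b,np.round(P,4),P.mean(0),[np.linalg.norm(P[i]-P[i-1]) for i in range(4)])
E
```

```text
blade [[ 0.574   0.0257  0.003 ]
 [ 0.5885 -0.0534  0.003 ]
 [ 0.5089 -0.0672  0.003 ]
 [ 0.4946  0.0115  0.003 ]] [ 0.54151322 -0.0208362   0.003     ] [np.float64(0.08060348479208973), np.float64(0.08038247033439118), np.float64(0.08076174306497526), np.float64(0.08000159389424265)]
panel ((362.29510498046875, 171.25411987304688), (45.90161895751953, 35.218406677246094), 5.19442892074585) [[ 0.5636 -0.2148  0.03  ]
 [ 0.679  -0.2244  0.03  ]
 [ 0.6689 -0.3738  0.03  ]
 [ 0.5535 -0.3631  0.03  ]] [ 0.61625092 -0.29404579  0.03      ] [np.float64(0.14860609473354222), np.float64(0.11572757840796338), np.float64(0.14970585474829504), np.float64(0.11590630673422617)]
```

View pics/crop1.png

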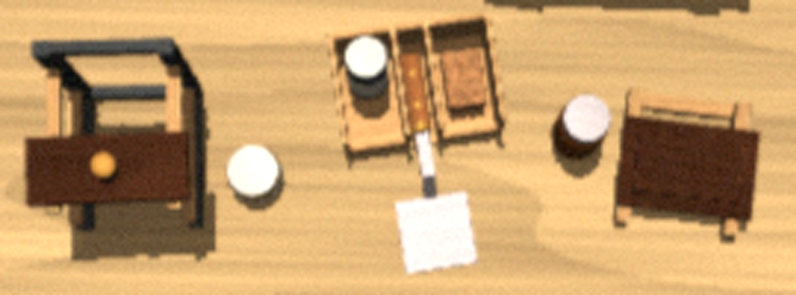

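Close crop: the thin grey square at crop (437,232), with its neck running up to (424,150) into the till's middle slot, is the spatula. The dark fielded panel across the battens is at (690,165). Both measure right (blade 80×80; panel 150 wide). I'll now get rough positions for the rest and head for the rack to measure it from close by.

```bash
python3 - <<'E'
from h import *
f=lambda c:np.array(c)/2.95+[130,115]
print("upr tops",on("top",f([[45,47],[172,44]]),.205))
print("drawer knob",on("top",f([[105,165]]),.18), "drawer corners",on("top",f([[25,140],[190,135],[190,195],[25,205]]),.167))
print("big panel",on("top",[[352,280],[412,293],[405,332],[345,318]],.01))
print("neck px exp",(proj("top",[[.622,-.0065,.043]])-[130,115])*2.95)
print("brush ends",on("top",[[242,232],[298,243]],.01))
print("jar",on("top",f([[587,118]]),.1),"wax",on("top",f([[253,171]]),.045),"tin",on("top",f([[366,57]]),.113))
print("till front corners",on("top",f([[348,152],[500,135],[405,30],[395,145],[440,140]]),.075))
print("batten front ends",on("top",f([[623,215],[730,230]]),.022), "far",on("top",f([[632,98],[742,110]]),.022))
st=ctrl.get_state(); print(rel(st,[.56,.27,.36],-1.394))
E
```

```text
upr tops [[0.68565849 0.36516567 0.205     ]
 [0.69177897 0.24285055 0.205     ]]
drawer knob [[0.57581608 0.30794994 0.18      ]] drawer corners [[0.60123841 0.3905143  0.167     ]
 [0.61019949 0.22811061 0.167     ]
 [0.55007992 0.22595079 0.167     ]
 [0.53636713 0.38745773 0.167     ]]
big panel [[ 0.2652988  -0.2656554   0.01      ]
 [ 0.22753173 -0.45925511  0.01      ]
 [ 0.1043452  -0.43580873  0.01      ]
 [ 0.14496528 -0.24376317  0.01      ]]
neck px exp [[424.06669486 152.20048114]]
brush ends [[ 0.41204439  0.09109626  0.01      ]
 [ 0.38031737 -0.0902699   0.01      ]]
jar [[ 0.65164094 -0.1757573   0.1       ]] wax [[0.59662588 0.17780043 0.045     ]] tin [[0.7076107 0.0570511 0.113    ]]
till front corners [[ 0.61420983  0.07471795  0.075     ]
 [ 0.6364242  -0.08644357  0.075     ]
 [ 0.74803209  0.01708903  0.075     ]
 [ 0.62293829  0.02505223  0.075     ]
 [ 0.6294802  -0.02265138  0.075     ]]
batten front ends [[ 0.56125637 -0.22698799  0.022     ]
 [ 0.54730909 -0.34521657  0.022     ]] far [[ 0.69240754 -0.23617489  0.022     ]
 [ 0.68190465 -0.35874668  0.022     ]]
[np.float64(-0.4187), np.float64(-0.2151), np.float64(-0.1296), np.float64(-0.5596)]
```

```bash
python3 - <<'E'
from h import *
st=ctrl.get_state(); print(rel(st,[.49,.30,.33]))
E
```

```text
[np.float64(-0.3426), np.float64(-0.2133), np.float64(-0.0996)]
```

Request:
{"fn": "move_arm", "kwargs": {"plan": [{"x": -0.02,"y": -0.015,"z": -0.04},{"x": -0.05,"y": -0.035,"z": -0.07},{"x": -0.09,"y": -0.06,"z": -0.09},{"x": -0.13,"y": -0.085,"z": -0.1},{"x": -0.17,"y": -0.107,"z": -0.1}]}}

```text
validation failed for argument at $.pl...
```

Request:
{"fn": "move_arm", "kwargs": {"plan": [{"x": -0.04,"y": -0.025},{"x": -0.08,"y": -0.05},{"x": -0.12,"y": -0.075},{"x": -0.16,"y": -0.1},{"x": -0.172,"y": -0.107}]}}

```text
validation failed for argument at $.pl...
```

```bash
python3 - <<'E'
from h import *
im,st=grab("wrist","w1"); print(st["time"],st["eef_pos"],st["tcp_rot"])
c=cv2.convertScaleAbs(im,alpha=1.4); cv2.imwrite("pics/w1.png",cv2.resize(c,(800,600))[...,::-1])
print(proj("wrist",[[.629,.301,.06],[.68,.361,.205],[.686,.241,.205]],st)*1.4286)
E
```

```text
0.1 [0.2517986  0.62564508 0.23005928] [ 1.90227282e-01  9.81739506e-01 -1.00168587e-03 -3.47398716e-04]
[[272.7179016  636.41359062]
 [321.32315322 748.65571955]
 [238.79177886 747.06424231]]
```

View pics/w1.png

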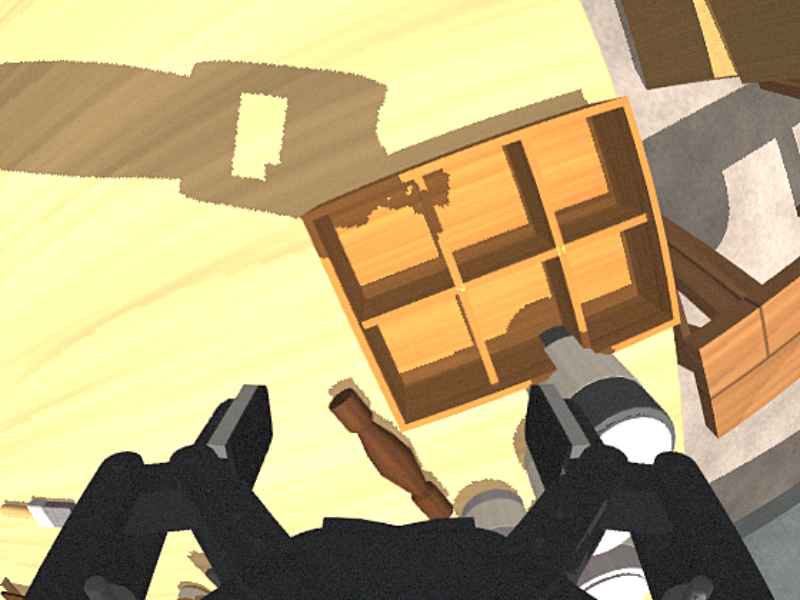

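The view shows the small-parts tray and spindle on the robot's left side; this camera sees the tool's +x side. No move happened, because every row needs all five keys. I'll turn the tool half round on the way so the camera looks ahead.

```bash
cat >> h.py <<'E'
def plan(wps,st=None,p=None,h=None,step=.04,dy=.145):
    """wps: (x,y,z,h_world) list; prints the round numbers of each 5-row call, relative to each call's start"""
    M=R.from_quat(st["tcp_rot"]).as_matrix(); p=np.array(st["eef_pos"]) if p is None else np.array(p); h=np.arctan2(M[1,1],M[0,1]) if h is None else h
    rows=[]
    for w in wps:
        q=np.array(w[:3]);n=int(np.ceil(max(np.linalg.norm(q-p)/step,abs(w[3]-h)/dy,1)-1e-6))
        rows+=[(p+(q-p)*i/n,h+(w[3]-h)*i/n) for i in range(1,n+1)];p,h=q,w[3]
    M=R.from_quat(st["tcp_rot"]).as_matrix();p0=np.array(st["eef_pos"]);h0=np.arctan2(M[1,1],M[0,1])
    for i in range(0,len(rows),5):
        xa=np.array([-np.sin(h0),np.cos(h0),0]);ya=np.array([np.cos(h0),np.sin(h0),0])
        print("call",[[round(float(v),3) for v in ((a-p0)@xa,(a-p0)@ya,p0[2]-a[2],-((b-h0+np.pi)%(2*np.pi)-np.pi))] for a,b in rows[i:i+5]])
        p0,h0=rows[min(i+4,len(rows)-1)]
E
python3 - <<'E'
from h import *
st=ctrl.get_state(); plan([(.55,.27,.36,-1.394)],st)
E
```

```text
call [[-0.023, -0.012, -0.007, 0.143], [-0.045, -0.024, -0.014, 0.287], [-0.068, -0.036, -0.022, 0.43], [-0.091, -0.049, -0.029, 0.574], [-0.114, -0.061, -0.036, 0.717]]
call [[-0.025, 0.006, -0.007, 0.143], [-0.05, 0.012, -0.014, 0.287], [-0.075, 0.017, -0.022, 0.43], [-0.1, 0.023, -0.029, 0.574], [-0.126, 0.029, -0.036, 0.717]]
call [[-0.015, 0.021, -0.007, 0.143], [-0.03, 0.042, -0.014, 0.287], [-0.045, 0.063, -0.022, 0.43], [-0.06, 0.084, -0.029, 0.574], [-0.076, 0.104, -0.036, 0.717]]
call [[0.002, 0.026, -0.007, 0.143], [0.005, 0.051, -0.014, 0.287], [0.007, 0.077, -0.022, 0.43]]
```

Request:
{"fn": "move_arm", "kwargs": {"plan": [{"x": -0.023,"y": -0.012,"z": -0.007,"yaw": 0.143,"fingers": 0},{"x": -0.045,"y": -0.024,"z": -0.014,"yaw": 0.287,"fingers": 0},{"x": -0.068,"y": -0.036,"z": -0.022,"yaw": 0.43,"fingers": 0},{"x": -0.091,"y": -0.049,"z": -0.029,"yaw": 0.574,"fingers": 0},{"x": -0.114,"y": -0.061,"z": -0.036,"yaw": 0.717,"fingers": 0}]}}

```text
time: 0.65
eef_pos: [0.3354, 0.526, 0.2671]
tcp_rot: [0.525, 0.851, -0.0, -0.0]
contact_force: [-0.3, 0.6, 0.3]
opening: 0.999
finger_force: 0.0
```

Request:
{"fn": "move_arm", "kwargs": {"plan": [{"x": -0.025,"y": 0.006,"z": -0.007,"yaw": 0.143,"fingers": 0},{"x": -0.05,"y": 0.012,"z": -0.014,"yaw": 0.287,"fingers": 0},{"x": -0.075,"y": 0.017,"z": -0.022,"yaw": 0.43,"fingers": 0},{"x": -0.1,"y": 0.023,"z": -0.029,"yaw": 0.574,"fingers": 0},{"x": -0.126,"y": 0.029,"z": -0.036,"yaw": 0.717,"fingers": 0}]}}

```text
time: 1.15
eef_pos: [0.4184, 0.4269, 0.3032]
tcp_rot: [0.79, 0.613, -0.0, -0.0]
contact_force: [-0.5, -0.2, 0.1]
opening: 1.0
finger_force: 0.0
```

Request:
{"fn": "move_arm", "kwargs": {"plan": [{"x": -0.015,"y": 0.021,"z": -0.007,"yaw": 0.143,"fingers": 0},{"x": -0.03,"y": 0.042,"z": -0.014,"yaw": 0.287,"fingers": 0},{"x": -0.045,"y": 0.063,"z": -0.022,"yaw": 0.43,"fingers": 0},{"x": -0.06,"y": 0.084,"z": -0.029,"yaw": 0.574,"fingers": 0},{"x": -0.076,"y": 0.104,"z": -0.036,"yaw": 0.717,"fingers": 0}]}}

```text
time: 1.65
eef_pos: [0.5009, 0.3279, 0.3392]
tcp_rot: [0.955, 0.296, -0.0, 0.0]
contact_force: [0.2, 0.3, 0.1]
opening: 0.996
finger_force: 0.0
```

Request:
{"fn": "move_arm", "kwargs": {"plan": [{"x": 0.002,"y": 0.026,"z": -0.007,"yaw": 0.143,"fingers": 0},{"x": 0.005,"y": 0.051,"z": -0.014,"yaw": 0.287,"fingers": 0},{"x": 0.007,"y": 0.077,"z": -0.022,"yaw": 0.43,"fingers": 0},{"x": 0.007,"y": 0.077,"z": -0.022,"yaw": 0.43,"fingers": 0}]}}

```text
time: 2.05
eef_pos: [0.552, 0.2674, 0.3621]
tcp_rot: [0.996, 0.086, 0.001, 0.0]
contact_force: [-0.2, 0.1, -0.3]
opening: 0.997
finger_force: 0.0
```

```bash
python3 - <<'E'
from h import *
im,st=grab("wrist","w2"); print(st["time"],st["eef_pos"],st["tcp_rot"],st["qpos"])
c=cv2.convertScaleAbs(im,alpha=1.4); cv2.imwrite("pics/w2.png",cv2.resize(c,(800,600))[...,::-1])
print(proj("wrist",[[.629,.301,.06],[.68,.361,.205],[.686,.241,.205]],st)*1.4286)
E
```

```text
2.05 [0.55204681 0.26738817 0.36206054] [9.96265031e-01 8.63431650e-02 8.57530722e-04 3.31129168e-04] [ 2.86217758e-01  8.17439285e-02  1.57639336e+00 -9.93347856e-04
  1.48190587e+00  1.68419981e+00]
[[376.86047405 152.13625215]
 [288.49043703  62.52345095]
 [475.15809193  82.1643237 ]]
```

View pics/w2.png

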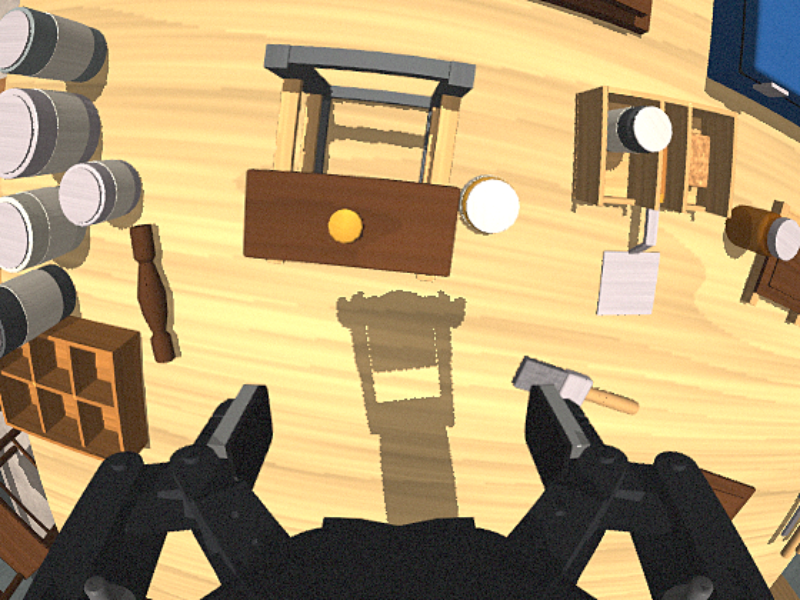

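The view shows the whole rack: upright tops around (280,57) and (458,78), drawer front at (350,222), wax tin (490,205), blade at (628,282) and neck at (645,230). I'll refine the upright tops with a mask.

```bash
python3 - <<'E'
from h import *
im=np.load("pics/w2.npy");st=np.load("pics/w2_st.npy",allow_pickle=True).item()
print("corners",on("wrist",np.array([[265,45],[475,64],[470,95],[267,70]])/1.4286,.205,st)[:,:2].round(4))
hsv=cv2.cvtColor(im,cv2.COLOR_RGB2HSV); print(hsv[45:47,210:214].tolist(),hsv[35:60:3,200].tolist())
i=im.astype(int)
m=((i[...,2]>=i[...,0]-2)&(i.max(2)<130)).astype('uint8');m[140:]=0;m[:,:180]=0;m[:,340:]=0
n,l,s,c=cv2.connectedComponentsWithStats(m);k=1+np.argmax(s[1:,4]);ys,xs=np.where(l==k);print(s[k])
# top-of-bar far edge, outer edges : per-column first row
pts=on("wrist",np.array([[x,ys[xs==x].min()-.5] for x in range(xs.min()+3,xs.max()-2)]),.205,st)
a=np.polyfit(pts[:,1],pts[:,0],1);print("far edge x=a*y+b",a,"resid",np.std(pts[:,0]-np.polyval(a,pts[:,1])))
l_=on("wrist",np.array([[xs[ys==y].min()-.5,y] for y in range(33,48,2)]),.205,st);r_=on("wrist",np.array([[xs[ys==y].max()+.5,y] for y in range(46,66,2)]),.205,st)
print(l_[:,:2].round(4).tolist(),"\n",r_[:,:2].round(4).tolist())
# drawer
print("drawer",on("wrist",np.array([[248,170],[460,188],[447,276],[243,257]])/1.4286,.167,st)[:,:2].round(4))
print("blade", on("wrist",np.array([[602,251],[660,253],[656,315],[598,314]])/1.4286,.003,st)[:,:2].round(4))
E
```

```text
corners [[0.6907 0.3791]
 [0.698  0.2432]
 [0.6769 0.2428]
 [0.6737 0.3745]]
[[[60, 44, 29], [60, 10, 25], [120, 89, 20], [25, 49, 31]], [[15, 64, 24], [24, 35, 36], [50, 29, 26], [60, 8, 34]]] [[0, 5, 93], [0, 6, 92], [90, 8, 91], [15, 6, 88], [85, 25, 62], [60, 18, 29], [120, 44, 35], [15, 122, 113], [19, 135, 104]]
[ 185   31  148   97 3349]
far edge x=a*y+b [-0.0447664   0.70812939] resid 0.00035484319886643415
[[0.6893, 0.3778], [0.6872, 0.3784], [0.6853, 0.378], [0.6833, 0.3777], [0.6813, 0.3783], [0.6793, 0.3779], [0.6774, 0.3776], [0.6755, 0.3762]] 
 [[0.6969, 0.243], [0.6948, 0.2435], [0.6929, 0.2432], [0.691, 0.2429], [0.6891, 0.2426], [0.687, 0.2431], [0.6851, 0.2428], [0.6832, 0.2425], [0.681, 0.244], [0.6787, 0.2454]]
drawer [[0.6031 0.3894]
 [0.6141 0.2325]
 [0.5473 0.229 ]
 [0.5361 0.3861]]
blade [[ 0.5709  0.0271]
 [ 0.5855 -0.0547]
 [ 0.507  -0.0767]
 [ 0.4944  0.0088]]
```

```bash
python3 - <<'E'
from h import *
st=ctrl.get_state(); plan([(.53,-.26,.33,-1.3933)],st,step=.045)
plan([(.618,-.007,.14,-1.3933),(.618,-.007,.0205,-1.3933)],dict(st,eef_pos=[.53,-.26,.33]),step=.045)
E
```

```text
call [[-0.009, 0.043, 0.003, -0.0], [-0.019, 0.086, 0.005, -0.0], [-0.028, 0.129, 0.008, -0.0], [-0.038, 0.172, 0.01, -0.0], [-0.047, 0.215, 0.013, -0.0]]
call [[-0.009, 0.043, 0.003, -0.0], [-0.019, 0.086, 0.005, -0.0], [-0.028, 0.129, 0.008, -0.0], [-0.038, 0.172, 0.01, -0.0], [-0.047, 0.215, 0.013, -0.0]]
call [[-0.009, 0.043, 0.003, -0.0], [-0.019, 0.086, 0.005, -0.0]]
call [[0.016, -0.029, 0.024, -0.0], [0.033, -0.058, 0.047, -0.0], [0.049, -0.088, 0.071, -0.0], [0.066, -0.117, 0.095, -0.0], [0.082, -0.146, 0.119, -0.001]]
call [[0.016, -0.029, 0.024, -0.0], [0.033, -0.058, 0.048, -0.0], [0.049, -0.088, 0.071, -0.0], [0.049, -0.088, 0.111, -0.0], [0.049, -0.088, 0.151, -0.0]]
call [[0.0, 0.0, 0.04, -0.0]]
```

Request:
{"fn": "move_arm", "kwargs": {"plan": [{"x": -0.009,"y": 0.043,"z": 0.003,"yaw": 0,"fingers": 0},{"x": -0.019,"y": 0.086,"z": 0.005,"yaw": 0,"fingers": 0},{"x": -0.028,"y": 0.129,"z": 0.008,"yaw": 0,"fingers": 0},{"x": -0.038,"y": 0.172,"z": 0.01,"yaw": 0,"fingers": 0},{"x": -0.047,"y": 0.215,"z": 0.013,"yaw": 0,"fingers": 0}]}}

```text
time: 2.6
eef_pos: [0.5409, 0.0493, 0.3477]
tcp_rot: [0.996, 0.091, -0.0, -0.0]
contact_force: [0.1, -0.5, -1.1]
opening: 0.997
finger_force: 0.0
```

Request:
{"fn": "move_arm", "kwargs": {"plan": [{"x": -0.009,"y": 0.043,"z": 0.003,"yaw": 0,"fingers": 0},{"x": -0.019,"y": 0.086,"z": 0.005,"yaw": 0,"fingers": 0},{"x": -0.028,"y": 0.129,"z": 0.008,"yaw": 0,"fingers": 0},{"x": -0.038,"y": 0.172,"z": 0.01,"yaw": 0,"fingers": 0},{"x": -0.047,"y": 0.215,"z": 0.013,"yaw": 0,"fingers": 0}]}}

```text
time: 3.1
eef_pos: [0.5332, -0.1706, 0.3348]
tcp_rot: [0.996, 0.09, -0.0, -0.0]
contact_force: [0.4, -0.3, -0.2]
opening: 0.996
finger_force: 0.0
```

Request:
{"fn": "move_arm", "kwargs": {"plan": [{"x": -0.009,"y": 0.043,"z": 0.003,"yaw": 0,"fingers": 0},{"x": -0.019,"y": 0.086,"z": 0.005,"yaw": 0,"fingers": 0},{"x": -0.019,"y": 0.086,"z": 0.005,"yaw": 0,"fingers": 0},{"x": -0.019,"y": 0.086,"z": 0.005,"yaw": 0,"fingers": 0}]}}

```text
time: 3.5
eef_pos: [0.53, -0.2579, 0.3292]
tcp_rot: [0.996, 0.089, -0.001, -0.001]
contact_force: [0.0, 0.1, 0.3]
opening: 1.0
finger_force: 0.0
```

```bash
python3 - <<'E'
from h import *
im,st=grab("wrist","w3"); print(st["time"],st["eef_pos"],st["tcp_rot"],st["qpos"])
c=cv2.convertScaleAbs(im,alpha=1.4); cv2.imwrite("pics/w3.png",cv2.resize(c,(800,600))[...,::-1])
E
```

```text
3.5 [ 0.52995735 -0.25788544  0.32925   ] [ 9.96043648e-01  8.88574532e-02 -5.81503269e-04 -1.03275643e-03] [-6.25272336e-01  4.04476133e-02  1.67762533e+00  8.07324652e-04
  1.42575153e+00  7.67456682e-01]
```

View pics/w3.png

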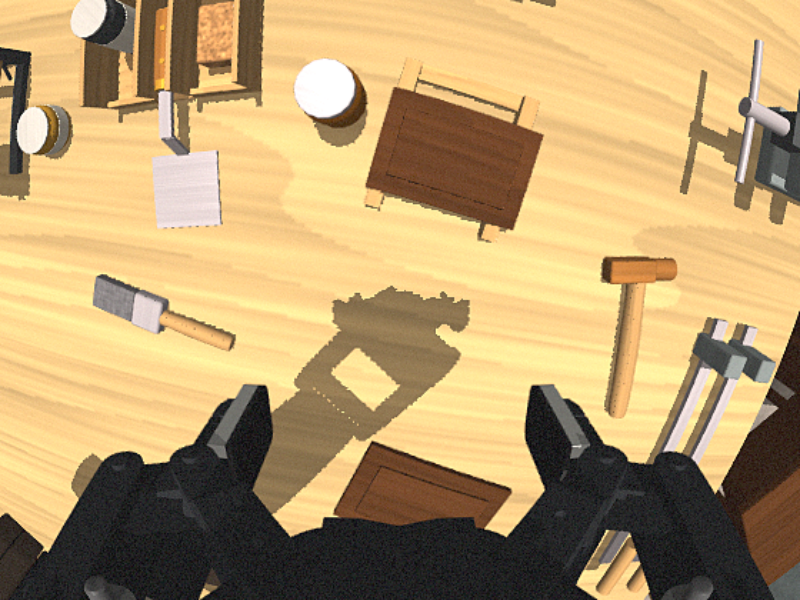

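The view shows the panel on the cradle with corners near (397,88), (543,132), (515,230), (369,185). The batten front ends are at (374,199) and (489,233), and the far ends at (410,65) and (530,103). The larger panel is at (425,485).

```bash
python3 - <<'E'
from h import *
im=np.load("pics/w3.npy");st=np.load("pics/w3_st.npy",allow_pickle=True).item()
hsv=cv2.cvtColor(im,cv2.COLOR_RGB2HSV)
m=(im[...,0]<95).astype('uint8');r=np.zeros_like(m);r[52:172,250:388]=1
r[:100,250:262]=0
n,l,s,c=cv2.connectedComponentsWithStats(m*r);k=1+np.argmax(s[1:,4]);print(s[k])
mk=(l==k).astype('uint8');mk=cv2.morphologyEx(mk,cv2.MORPH_OPEN,np.ones((5,5),np.uint8))
cs,_=cv2.findContours(mk,cv2.RETR_EXTERNAL,cv2.CHAIN_APPROX_NONE);k=max(cs,key=cv2.contourArea)[:,0,:]
W=on("wrist",k,.030,st)[:,:2].astype(np.float32)
b=cv2.minAreaRect(W);print("panel wrist",b,cv2.boxPoints(b).round(4).tolist())
c4=on("wrist",np.array([[397,88],[543,132],[515,229],[370,184]])/1.4286,.030,st)[:,:2];print("hand",c4.round(4).tolist(),c4.mean(0),[np.linalg.norm(c4[i]-c4[i-1]).round(4) for i in range(4)])
bt=on("wrist",np.array([[366,186],[383,191],[481,222],[499,227],[400,58],[421,64],[521,96],[541,101]])/1.4286,.022,st)[:,:2];print("battens",bt.round(4).tolist())
bm=((hsv[...,1]<60)&(hsv[...,2]>110)).astype('uint8');bm[:104]=0;bm[162:]=0;bm[:,:105]=0;bm[:,157:]=0
cs,_=cv2.findContours(cv2.morphologyEx(bm,cv2.MORPH_OPEN,np.ones((5,5),np.uint8)),cv2.RETR_EXTERNAL,cv2.CHAIN_APPROX_NONE);k=max(cs,key=cv2.contourArea)[:,0,:]
b=cv2.minAreaRect(on("wrist",k,.003,st)[:,:2].astype(np.float32));print("blade",b)
print("bigpanel near corner",on("wrist",np.array([[373,443],[511,488]])/1.4286,.01,st)[:,:2])
plan([(.618,-.007,.14,-1.3933),(.618,-.007,.0205,-1.3933)],st,step=.045)
E
```

```text
[ 256   54  124  114 8078]
panel wrist ((0.6127883791923523, -0.2964394986629486), (0.14894919097423553, 0.10180851072072983), 83.9144058227539) [[0.5543000102043152, -0.3650999963283539], [0.6554999947547913, -0.375900000333786], [0.6712999939918518, -0.22779999673366547], [0.5701000094413757, -0.21699999272823334]]
hand [[0.6695, -0.231], [0.6578, -0.3755], [0.5584, -0.3683], [0.5748, -0.2221]] [ 0.61512939 -0.29921762] [np.float64(0.0951), np.float64(0.145), np.float64(0.0997), np.float64(0.1471)]
battens [[0.5716, -0.2182], [0.5696, -0.2352], [0.5574, -0.335], [0.5562, -0.3539], [0.7006, -0.2283], [0.6983, -0.2489], [0.6885, -0.3492], [0.6888, -0.3699]]
blade ((0.5397988557815552, -0.02172311395406723), (0.08010243624448776, 0.07980446517467499), 10.116114616394043)
bigpanel near corner [[ 0.27576576 -0.27185413]
 [ 0.22964815 -0.46205832]]
call [[0.016, -0.029, 0.024, 0.0], [0.033, -0.058, 0.047, 0.0], [0.049, -0.087, 0.071, 0.0], [0.066, -0.116, 0.095, 0.0], [0.082, -0.145, 0.118, 0.0]]
call [[0.016, -0.029, 0.024, 0.0], [0.033, -0.058, 0.047, 0.0], [0.049, -0.087, 0.071, 0.0], [0.049, -0.087, 0.111, 0.0], [0.049, -0.087, 0.151, 0.0]]
call [[0.0, 0.0, 0.04, -0.0]]
```

Request:
{"fn": "move_arm", "kwargs": {"plan": [{"x": 0.016,"y": -0.029,"z": 0.024,"yaw": 0,"fingers": 0},{"x": 0.033,"y": -0.058,"z": 0.047,"yaw": 0,"fingers": 0},{"x": 0.049,"y": -0.087,"z": 0.071,"yaw": 0,"fingers": 0},{"x": 0.066,"y": -0.116,"z": 0.095,"yaw": 0,"fingers": 0},{"x": 0.082,"y": -0.145,"z": 0.118,"yaw": 0,"fingers": 0}]}}

```text
time: 4.05
eef_pos: [0.5854, -0.0973, 0.2117]
tcp_rot: [0.996, 0.09, 0.0, -0.0]
contact_force: [1.2, 0.4, -0.1]
opening: 0.999
finger_force: 0.0
```

Request:
{"fn": "move_arm", "kwargs": {"plan": [{"x": 0.016,"y": -0.029,"z": 0.024,"yaw": 0,"fingers": 0},{"x": 0.033,"y": -0.058,"z": 0.047,"yaw": 0,"fingers": 0},{"x": 0.049,"y": -0.087,"z": 0.071,"yaw": 0,"fingers": 0},{"x": 0.049,"y": -0.087,"z": 0.071,"yaw": 0,"fingers": 0},{"x": 0.049,"y": -0.087,"z": 0.071,"yaw": 0,"fingers": 0}]}}

```text
time: 4.55
eef_pos: [0.6174, -0.0043, 0.1409]
tcp_rot: [0.996, 0.091, -0.001, -0.0]
contact_force: [0.3, 0.2, 0.4]
opening: 1.0
finger_force: 0.0
```

```bash
python3 - <<'E'
from h import *
im,st=grab("wrist","w4"); print(st["time"],st["eef_pos"],st["tcp_rot"],st["qpos"])
i=im.astype(int);hsv=cv2.cvtColor(im,cv2.COLOR_RGB2HSV)
bm=((hsv[...,1]<60)&(hsv[...,2]>110)).astype('uint8')
px=proj("wrist",[[.6183,-.0071,.043],[.5405,-.021,.003]],st);print(px)
c=cv2.convertScaleAbs(im,alpha=1.4); cv2.imwrite("pics/w4.png",cv2.resize(c,(800,600))[...,::-1])
plan([(.618,-.007,.0205,-1.3933)],st)
E
```

```text
4.55 [ 0.61743938 -0.00434607  0.1409111 ] [ 9.95853351e-01  9.09705359e-02 -6.73257498e-04 -1.07885128e-04] [-1.71130157e-01  2.49462320e-01  1.79479476e+00 -1.57941949e-04
  1.09869199e+00  1.21754509e+00]
[[282.49251385 210.55467501]
 [281.32664652 274.23802323]]
call [[0.0, 0.001, 0.03, 0.001], [0.0, 0.001, 0.06, 0.002], [0.0, 0.002, 0.09, 0.004], [0.0, 0.003, 0.12, 0.005]]
```

View pics/w4.png

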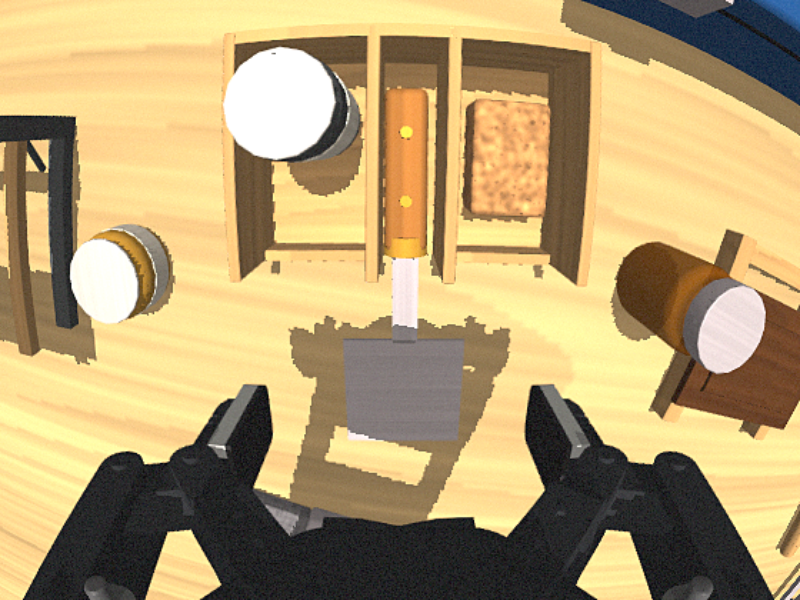

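The neck is at (404,300), within a pixel of the prediction, squarely between the fingers. The handle lies centred in the slot and the blade is at (403,390). Descend and pinch.

Request:
{"fn": "move_arm", "kwargs": {"plan": [{"x": 0.0,"y": 0.002,"z": 0.03,"yaw": 0.0,"fingers": 0},{"x": 0.0,"y": 0.003,"z": 0.06,"yaw": 0.002,"fingers": 0},{"x": 0.0,"y": 0.003,"z": 0.09,"yaw": 0.004,"fingers": 0},{"x": 0.0,"y": 0.003,"z": 0.12,"yaw": 0.005,"fingers": 0},{"x": 0.0,"y": 0.003,"z": 0.12,"yaw": 0.005,"fingers": 0.5}], "force": 80}}

```text
time: 5.1
eef_pos: [0.6156, -0.0101, 0.0182]
tcp_rot: [0.996, 0.086, -0.003, -0.001]
contact_force: [-0.9, 0.5, -0.5]
opening: 0.862
finger_force: 0.0
```

Request:
{"fn": "move_arm", "kwargs": {"plan": [{"x": 0,"y": 0,"z": 0,"yaw": 0,"fingers": 1},{"x": 0,"y": 0,"z": 0,"yaw": 0,"fingers": 1},{"x": 0,"y": 0,"z": 0,"yaw": 0,"fingers": 1},{"x": 0,"y": 0,"z": 0,"yaw": 0,"fingers": 1},{"x": 0,"y": 0,"z": 0,"yaw": 0,"fingers": 1}]}}

```text
time: 5.6
eef_pos: [0.62, -0.0097, 0.0232]
tcp_rot: [0.996, 0.086, 0.002, 0.0]
contact_force: [1.0, 0.9, 2.7]
opening: 0.142
finger_force: 77.9
```

Request:
{"fn": "move_arm", "kwargs": {"plan": [{"x": 0,"y": 0,"z": 0,"yaw": 0,"fingers": 1},{"x": 0,"y": 0,"z": 0,"yaw": 0,"fingers": 1},{"x": 0,"y": 0,"z": -0.005,"yaw": 0,"fingers": 1},{"x": 0,"y": 0,"z": -0.01,"yaw": 0,"fingers": 1}]}}

```text
time: 6.0
eef_pos: [0.6173, -0.0095, 0.0302]
tcp_rot: [0.996, 0.086, -0.001, -0.0]
contact_force: [-0.4, 0.3, -3.0]
opening: 0.142
finger_force: 77.9
```

Request:
{"fn": "move_arm", "kwargs": {"plan": [{"x": -0.025,"y": 0,"z": -0.005,"yaw": 0,"fingers": 1},{"x": -0.05,"y": 0,"z": -0.01,"yaw": 0,"fingers": 1},{"x": -0.075,"y": 0,"z": -0.025,"yaw": 0,"fingers": 1},{"x": -0.1,"y": 0,"z": -0.045,"yaw": 0,"fingers": 1},{"x": -0.11,"y": 0,"z": -0.07,"yaw": 0,"fingers": 1}]}}

```text
time: 6.5
eef_pos: [0.5059, -0.0281, 0.0992]
tcp_rot: [0.996, 0.086, -0.004, -0.001]
contact_force: [0.7, 0.3, -2.0]
opening: 0.141
finger_force: 78.0
```

```bash
python3 - <<'E'
from h import *
st=ctrl.get_state();print(st["eef_pos"],st["tcp_rot"],st["opening"],st["qpos"])
p=st["eef_pos"]
plan([(p[0],p[1],.17,-1.393),(.4324,-.273,.17,1.464),(.4324,-.273,.035,1.464)],st,step=.035)
E
```

```text
[ 0.50589453 -0.0281074   0.09923364] [ 0.99628141  0.08607838 -0.00355718 -0.00110295] 0.140703785071605 [-2.55829996e-01  7.37871094e-02  2.08256574e+00 -3.67686963e-04
  9.92681991e-01  1.14279712e+00]
call [[0.0, 0.0, -0.024, -0.002], [0.0, 0.0, -0.047, -0.004], [0.0, 0.0, -0.071, -0.005], [-0.006, 0.011, -0.071, -0.148], [-0.011, 0.023, -0.071, -0.291]]
call [[-0.009, 0.009, 0.0, -0.143], [-0.018, 0.019, 0.0, -0.286], [-0.026, 0.028, 0.0, -0.429], [-0.035, 0.037, 0.0, -0.571], [-0.044, 0.047, 0.0, -0.714]]
call [[-0.013, 0.001, 0.0, -0.143], [-0.025, 0.003, 0.0, -0.286], [-0.038, 0.004, 0.0, -0.429], [-0.051, 0.005, 0.0, -0.571], [-0.064, 0.006, 0.0, -0.714]]
call [[-0.01, -0.007, 0.0, -0.143], [-0.021, -0.015, 0.0, -0.286], [-0.031, -0.022, 0.0, -0.429], [-0.042, -0.029, 0.0, -0.571], [-0.052, -0.037, 0.0, -0.714]]
call [[-0.003, -0.012, 0.0, -0.143], [-0.006, -0.025, 0.0, -0.286], [-0.009, -0.037, 0.0, -0.429], [-0.009, -0.037, 0.034, -0.429], [-0.009, -0.037, 0.068, -0.429]]
call [[0.0, 0.0, 0.034, -0.0], [0.0, 0.0, 0.068, -0.0]]
```

Request:
{"fn": "move_arm", "kwargs": {"plan": [{"x": 0,"y": 0,"z": -0.024,"yaw": 0,"fingers": 1},{"x": 0,"y": 0,"z": -0.047,"yaw": -0.004,"fingers": 1},{"x": 0,"y": 0,"z": -0.071,"yaw": -0.005,"fingers": 1},{"x": -0.006,"y": 0.011,"z": -0.071,"yaw": -0.148,"fingers": 1},{"x": -0.011,"y": 0.023,"z": -0.071,"yaw": -0.291,"fingers": 1}]}}

```text
time: 7.0
eef_pos: [0.5029, -0.0531, 0.1727]
tcp_rot: [0.972, 0.233, 0.0, 0.0]
contact_force: [-0.2, -0.4, -3.0]
opening: 0.134
finger_force: 78.1
```

Request:
{"fn": "move_arm", "kwargs": {"plan": [{"x": -0.009,"y": 0.009,"z": 0,"yaw": -0.143,"fingers": 1},{"x": -0.018,"y": 0.019,"z": 0,"yaw": -0.286,"fingers": 1},{"x": -0.026,"y": 0.028,"z": 0,"yaw": -0.429,"fingers": 1},{"x": -0.035,"y": 0.037,"z": 0,"yaw": -0.571,"fingers": 1},{"x": -0.044,"y": 0.047,"z": 0,"yaw": -0.714,"fingers": 1}]}}

```text
time: 7.5
eef_pos: [0.4837, -0.1148, 0.1712]
tcp_rot: [0.83, 0.558, -0.001, -0.001]
contact_force: [1.2, -1.2, -2.9]
opening: 0.142
finger_force: 78.1
```

Request:
{"fn": "move_arm", "kwargs": {"plan": [{"x": -0.013,"y": 0.001,"z": 0,"yaw": -0.143,"fingers": 1},{"x": -0.025,"y": 0.003,"z": 0,"yaw": -0.286,"fingers": 1},{"x": -0.038,"y": 0.004,"z": 0,"yaw": -0.429,"fingers": 1},{"x": -0.051,"y": 0.005,"z": 0,"yaw": -0.571,"fingers": 1},{"x": -0.064,"y": 0.006,"z": 0,"yaw": -0.714,"fingers": 1}]}}

```text
time: 8.0
eef_pos: [0.4647, -0.1761, 0.1711]
tcp_rot: [0.583, 0.813, -0.0, -0.002]
contact_force: [0.0, 0.1, -2.5]
opening: 0.137
finger_force: 78.1
```

Request:
{"fn": "move_arm", "kwargs": {"plan": [{"x": -0.01,"y": -0.007,"z": 0,"yaw": -0.143,"fingers": 1},{"x": -0.021,"y": -0.015,"z": 0,"yaw": -0.286,"fingers": 1},{"x": -0.031,"y": -0.022,"z": 0,"yaw": -0.429,"fingers": 1},{"x": -0.042,"y": -0.029,"z": 0,"yaw": -0.571,"fingers": 1},{"x": -0.052,"y": -0.037,"z": 0,"yaw": -0.714,"fingers": 1}]}}

```text
time: 8.5
eef_pos: [0.4461, -0.2371, 0.1711]
tcp_rot: [0.262, 0.965, 0.001, -0.002]
contact_force: [-0.9, 0.4, -1.7]
opening: 0.137
finger_force: 78.1
```

Request:
{"fn": "move_arm", "kwargs": {"plan": [{"x": -0.003,"y": -0.012,"z": 0,"yaw": -0.143,"fingers": 1},{"x": -0.006,"y": -0.025,"z": 0,"yaw": -0.286,"fingers": 1},{"x": -0.009,"y": -0.037,"z": 0,"yaw": -0.429,"fingers": 1},{"x": -0.009,"y": -0.037,"z": 0,"yaw": -0.429,"fingers": 1}]}}

```text
time: 8.9
eef_pos: [0.435, -0.2741, 0.1713]
tcp_rot: [0.054, 0.999, 0.001, -0.001]
contact_force: [-0.9, -0.6, -1.6]
opening: 0.139
finger_force: 78.0
```

```bash
python3 - <<'E'
from h import *
im,st=grab("top","t2");print(st["time"],st["eef_pos"],st["tcp_rot"],st["opening"],st["qpos"])
plan([(.4324,-.273,.06,1.464),(.4324,-.273,.03,1.464)],st,step=.04)
sc,_=grab("scene","s2")
c=np.hstack([cv2.resize(im[90:300,250:450],(400,420)),cv2.resize(sc[60:270,150:350],(400,420))]);cv2.imwrite("pics/t2.png",cv2.convertScaleAbs(c,alpha=1.4)[...,::-1])
E
```

```text
8.9 [ 0.43502797 -0.27410012  0.1713101 ] [ 5.42697669e-02  9.98525386e-01  5.76597061e-04 -1.22987740e-03] 0.13878982170778587 [-7.59403074e-01 -9.55093192e-03  2.02070547e+00 -7.90534144e-04
  1.13305885e+00 -2.22127038e+00]
call [[0.001, 0.0, 0.037, -0.001], [0.002, 0.001, 0.074, -0.001], [0.003, 0.001, 0.111, -0.002], [0.003, 0.001, 0.141, -0.002]]
```

View pics/t2.png

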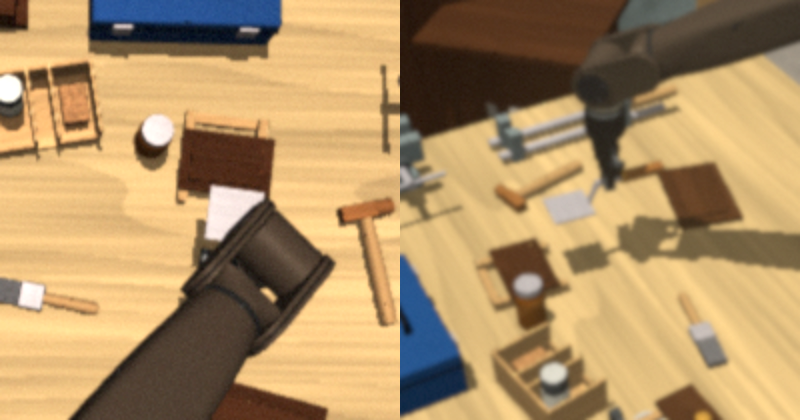

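The blade is out of the till and pointing at the cradle, with its tip just in front of the panel edge in plan at about crop (240,190). It is about 140 mm up. Lower and lay.

Request:
{"fn": "move_arm", "kwargs": {"plan": [{"x": 0.003,"y": 0.001,"z": 0.03,"yaw": 0,"fingers": 1},{"x": 0.005,"y": 0.001,"z": 0.065,"yaw": 0,"fingers": 1},{"x": 0.005,"y": 0.001,"z": 0.1,"yaw": 0,"fingers": 1},{"x": 0.005,"y": 0.001,"z": 0.13,"yaw": 0,"fingers": 1},{"x": 0.005,"y": 0.001,"z": 0.138,"yaw": 0,"fingers": 1}]}}

```text
time: 9.5
eef_pos: [0.4289, -0.269, 0.0304]
tcp_rot: [0.054, 0.999, 0.003, -0.003]
contact_force: [-0.8, 0.3, -1.8]
opening: 0.142
finger_force: 78.1
```

Request:
{"fn": "move_arm", "kwargs": {"plan": [{"x": 0,"y": 0,"z": 0.003,"yaw": 0,"fingers": 1},{"x": 0,"y": 0,"z": 0.006,"yaw": 0,"fingers": 1},{"x": 0,"y": 0,"z": 0.008,"yaw": 0,"fingers": 1},{"x": 0,"y": 0,"z": 0.008,"yaw": 0,"fingers": 1}]}}

```text
time: 9.9
eef_pos: [0.4321, -0.2728, 0.0275]
tcp_rot: [0.053, 0.999, -0.001, 0.001]
contact_force: [-0.2, 0.5, -2.2]
opening: 0.139
finger_force: 78.1
```

Request:
{"fn": "move_arm", "kwargs": {"plan": [{"x": 0,"y": 0,"z": 0.003,"yaw": 0,"fingers": 1},{"x": 0,"y": 0,"z": 0.005,"yaw": 0,"fingers": 1},{"x": 0,"y": 0,"z": 0.005,"yaw": 0,"fingers": 1}]}}

```text
time: 10.2
eef_pos: [0.4315, -0.2728, 0.0229]
tcp_rot: [0.053, 0.999, -0.0, -0.0]
contact_force: [-5.4, 1.9, 7.8]
opening: 0.144
finger_force: 79.4
```

Request:
{"fn": "move_arm", "kwargs": {"plan": [{"x": 0,"y": 0,"z": 0,"yaw": 0,"fingers": 0.5},{"x": 0,"y": 0,"z": 0,"yaw": 0,"fingers": 0.2},{"x": 0,"y": 0,"z": 0,"yaw": 0,"fingers": 0},{"x": 0,"y": 0,"z": 0,"yaw": 0,"fingers": 0},{"x": 0,"y": 0,"z": 0,"yaw": 0,"fingers": 0}]}}

```text
time: 10.7
eef_pos: [0.4314, -0.2721, 0.0212]
tcp_rot: [0.053, 0.999, 0.0, -0.0]
contact_force: [0.5, -0.4, 0.1]
opening: 0.97
finger_force: 0.0
```

Request:
{"fn": "move_arm", "kwargs": {"plan": [{"x": 0,"y": 0,"z": -0.02,"yaw": 0,"fingers": 0},{"x": 0,"y": 0,"z": -0.06,"yaw": 0,"fingers": 0},{"x": -0.02,"y": 0,"z": -0.1,"yaw": 0,"fingers": 0},{"x": -0.04,"y": 0,"z": -0.14,"yaw": 0,"fingers": 0},{"x": -0.04,"y": 0,"z": -0.14,"yaw": 0,"fingers": 0}]}}

```text
time: 11.2
eef_pos: [0.4761, -0.2796, 0.1691]
tcp_rot: [0.053, 0.999, -0.005, 0.006]
contact_force: [0.4, -0.8, 0.6]
opening: 0.997
finger_force: 0.0
```

```bash
python3 - <<'E'
from h import *
im,st=grab("top","t3");w,st=grab("wrist","w5");print(st["time"],st["eef_pos"],st["tcp_rot"],st["opening"])
c=np.hstack([cv2.resize(im[90:300,250:450],(400,420)),cv2.resize(w,(400,300))[:,:] if 0 else cv2.copyMakeBorder(cv2.resize(w,(400,300)),0,120,0,0,cv2.BORDER_CONSTANT)]);cv2.imwrite("pics/t3.png",cv2.convertScaleAbs(c,alpha=1.4)[...,::-1])
P=lambda d,z:[.510-d*np.cos(.107)*-1,-.2814+d*-np.sin(.107),z]
print("handle expected",P(-.158,.049), proj("wrist",[P(-.158,.049),P(-.078,.043),P(-.193,.04)],st)*[400/560,300/420]+[400,0])
E
```

```text
11.25 [ 0.47381549 -0.27811222  0.16547133] [ 0.05286477  0.9985927  -0.00260455  0.00334006] 0.9964918865033707
handle expected [np.float64(0.35290360838855306), np.float64(-0.2645262410037687), 0.049] [[600.28738084  39.34909265]
 [600.19369481 109.86031133]
 [600.29517287  11.54195605]]
```

View pics/t3.png

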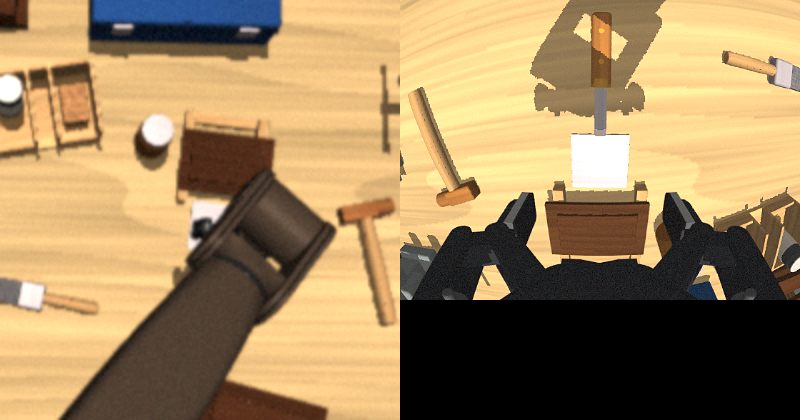

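The spatula lies flat and let go, with its blade at (600,162) midway between the batten ends at (559,190) and (642,190). Its handle runs from (601,12) to (601,87), as expected. I'll refine it from this picture.

```bash
python3 - <<'E'
from h import *
im=np.load("pics/w5.npy");st=np.load("pics/w5_st.npy",allow_pickle=True).item()
f=lambda a:(np.array(a,float)-[400,0])*1.4
hsv=cv2.cvtColor(im,cv2.COLOR_RGB2HSV)
bm=((hsv[...,1]<50)&(hsv[...,2]>110)).astype('uint8');r=np.zeros_like(bm);r[180:275,230:330]=1
cs,_=cv2.findContours(cv2.morphologyEx(bm*r,cv2.MORPH_OPEN,np.ones((7,7),np.uint8)),cv2.RETR_EXTERNAL,cv2.CHAIN_APPROX_NONE);k=max(cs,key=cv2.contourArea)[:,0,:]
b=cv2.minAreaRect(on("wrist",k,.003,st)[:,:2].astype(np.float32));print("blade",b)
print("panel near edge",on("wrist",f([[546,203],[648,204]]),.030,st)[:,:2].round(4).tolist())
print("batten ends inner",on("wrist",f([[566,192],[635,192]]),.022,st)[:,:2].round(4).tolist())
print("handle axis",on("wrist",f([[601,12],[601,85]]),.049,st)[:,:2].round(4).tolist())
c=np.array(b[0]);th=np.radians(b[2]);th=(th+np.pi/4)%(np.pi/2)-np.pi/4;u=np.array([np.cos(th),np.sin(th)]);print("th",th)
hp=c-.158*u;print(hp,np.linalg.norm(hp))
plan([(hp[0],hp[1],.165,th+np.pi/2),(hp[0],hp[1],.023,th+np.pi/2)],ctrl.get_state(),step=.04)
E
```

```text
blade ((0.5083562135696411, -0.28191447257995605), (0.07998742908239365, 0.08614236116409302), 83.24825286865234)
panel near edge [[0.5557, -0.3633], [0.5721, -0.2197]]
batten ends inner [[0.5445, -0.3332], [0.5547, -0.2367]]
handle axis [[0.3212, -0.2604], [0.4038, -0.2692]]
th -0.11784021770409847
[ 0.35145196 -0.26333878] 0.4391648841522637
call [[0.03, 0.0, -0.001, 0.003], [0.061, 0.0, -0.001, 0.006], [0.091, 0.0, -0.002, 0.009], [0.121, 0.001, -0.002, 0.012], [0.121, 0.001, 0.033, 0.012]]
call [[0.0, 0.0, 0.036, -0.0], [0.0, 0.0, 0.071, -0.0], [0.0, 0.0, 0.107, -0.0]]
```

Request:
{"fn": "move_arm", "kwargs": {"plan": [{"x": 0.03,"y": 0,"z": 0,"yaw": 0,"fingers": 0},{"x": 0.061,"y": 0,"z": 0,"yaw": 0,"fingers": 0},{"x": 0.091,"y": 0,"z": 0,"yaw": 0,"fingers": 0},{"x": 0.12,"y": 0,"z": 0,"yaw": 0,"fingers": 0},{"x": 0.12,"y": 0,"z": 0.02,"yaw": 0,"fingers": 0}]}}

```text
time: 11.8
eef_pos: [0.3495, -0.2632, 0.141]
tcp_rot: [0.054, 0.999, -0.0, -0.0]
contact_force: [0.6, -0.0, 0.0]
opening: 1.001
finger_force: 0.0
```

```bash
python3 - <<'E'
from h import *
st=ctrl.get_state();print(st["eef_pos"],st["tcp_rot"],st["qpos"])
plan([(.353,-.2642,.0215,1.464)],st,step=.04)
E
```

```text
[ 0.34951066 -0.26323015  0.14096436] [ 5.43597783e-02  9.98521330e-01 -4.08704286e-04 -2.25571427e-05] [-8.77860326e-01 -1.58360697e-01  2.21892118e+00 -6.67288394e-04
  1.08046335e+00 -2.33956940e+00]
call [[-0.001, -0.0, 0.04, -0.001], [-0.002, -0.0, 0.08, -0.001], [-0.004, -0.001, 0.119, -0.002]]
```

Request:
{"fn": "move_arm", "kwargs": {"plan": [{"x": -0.001,"y": 0,"z": 0.04,"yaw": 0,"fingers": 0},{"x": -0.002,"y": 0,"z": 0.08,"yaw": 0,"fingers": 0},{"x": -0.003,"y": -0.001,"z": 0.119,"yaw": 0,"fingers": 0},{"x": -0.003,"y": -0.001,"z": 0.119,"yaw": 0,"fingers": 0},{"x": -0.003,"y": -0.001,"z": 0.119,"yaw": 0,"fingers": 0.3}], "force": 115}}

```text
time: 12.3
eef_pos: [0.3534, -0.2636, 0.0211]
tcp_rot: [0.053, 0.999, 0.002, -0.002]
contact_force: [0.5, -0.6, 0.7]
opening: 0.856
finger_force: 0.0
```

Request:
{"fn": "move_arm", "kwargs": {"plan": [{"x": 0,"y": 0,"z": 0,"yaw": 0,"fingers": 1},{"x": 0,"y": 0,"z": 0,"yaw": 0,"fingers": 1},{"x": 0,"y": 0,"z": 0,"yaw": 0,"fingers": 1},{"x": 0,"y": 0,"z": 0,"yaw": 0,"fingers": 1},{"x": 0,"y": 0,"z": 0,"yaw": 0,"fingers": 1}]}}

```text
time: 12.8
eef_pos: [0.3552, -0.2657, 0.0234]
tcp_rot: [0.053, 0.999, -0.001, 0.001]
contact_force: [-1.9, 0.3, 4.2]
opening: 0.232
finger_force: 112.6
```

Request:
{"fn": "move_arm", "kwargs": {"plan": [{"x": 0,"y": 0,"z": 0,"yaw": 0,"fingers": 1},{"x": 0,"y": 0,"z": 0,"yaw": 0,"fingers": 1},{"x": 0,"y": 0,"z": 0,"yaw": 0,"fingers": 1}]}}

```text
time: 13.1
eef_pos: [0.3551, -0.2656, 0.0228]
tcp_rot: [0.053, 0.999, -0.001, 0.0]
contact_force: [-2.7, 0.1, 5.7]
opening: 0.232
finger_force: 113.0
```

Request:
{"fn": "move_arm", "kwargs": {"plan": [{"x": 0,"y": 0,"z": -0.003,"yaw": 0,"fingers": 1},{"x": 0,"y": 0,"z": -0.006,"yaw": 0,"fingers": 1},{"x": 0,"y": 0,"z": -0.009,"yaw": 0,"fingers": 1},{"x": 0,"y": 0,"z": -0.009,"yaw": 0,"fingers": 1},{"x": 0,"y": 0,"z": -0.009,"yaw": 0,"fingers": 1}]}}

```text
time: 13.6
eef_pos: [0.3543, -0.2645, 0.0309]
tcp_rot: [0.053, 0.999, 0.0, -0.001]
contact_force: [-0.1, 0.0, -2.8]
opening: 0.233
finger_force: 112.5
```

```bash
python3 - <<'E'
from h import *
st=ctrl.get_state();print(st["eef_pos"],st["tcp_rot"],st["contact_force"],st["wrist_torque"],st["opening"])
s,_=grab("scene","s3")
px=proj("scene",[[.5105,-.2817,0],[.353,-.2642,.04]]);print(px)
a,b=int(px[:,0].mean()),int(px[:,1].mean())
cv2.imwrite("pics/s3.png",cv2.convertScaleAbs(cv2.resize(s[b-50:b+55,a-80:a+70],None,fx=5,fy=5,interpolation=cv2.INTER_CUBIC),alpha=1.4)[...,::-1])
E
```

```text
[ 0.35427835 -0.26447408  0.03090951] [ 5.33031775e-02  9.98578146e-01  4.48439373e-04 -5.06148127e-04] [-0.07757809  0.00431824 -2.78125146] [-0.00812948  0.31435324 -0.01738028] 0.23345940547336735
[[237.52467546 191.26686317]
 [274.07553662 173.64745224]]
```

Request:
{"fn": "move_arm", "kwargs": {"plan": [{"x": -0.01,"y": 0,"z": 0,"yaw": 0,"fingers": 1},{"x": -0.02,"y": 0,"z": 0,"yaw": 0,"fingers": 1},{"x": -0.03,"y": 0,"z": 0,"yaw": 0,"fingers": 1},{"x": -0.04,"y": 0,"z": 0,"yaw": 0,"fingers": 1},{"x": -0.05,"y": 0,"z": 0,"yaw": 0,"fingers": 1}]}}

```text
time: 14.15
eef_pos: [0.4055, -0.2704, 0.0313]
tcp_rot: [0.053, 0.999, 0.0, 0.0]
contact_force: [-0.0, -0.5, -2.0]
opening: 0.235
finger_force: 112.5
```

Request:
{"fn": "move_arm", "kwargs": {"plan": [{"x": -0.01,"y": 0,"z": 0,"yaw": 0,"fingers": 1},{"x": -0.02,"y": 0,"z": 0,"yaw": 0,"fingers": 1},{"x": -0.03,"y": 0,"z": 0,"yaw": 0,"fingers": 1},{"x": -0.037,"y": 0,"z": 0,"yaw": 0,"fingers": 1},{"x": -0.037,"y": 0,"z": 0,"yaw": 0,"fingers": 1}]}}

```text
time: 14.65
eef_pos: [0.4422, -0.2745, 0.0315]
tcp_rot: [0.053, 0.999, -0.0, 0.0]
contact_force: [0.4, -0.5, -2.8]
opening: 0.233
finger_force: 112.5
```

```bash
python3 - <<'E'
from h import *
im,_=grab("top","t4");w,st=grab("wrist","w6");print(st["eef_pos"],st["contact_force"],st["wrist_torque"])
# unknown panel shift? measure in top: panel far edge (dark mask) vs t0
for t in("top0","t4"):
    i=np.load(f"pics/{t}.npy");m=(i.max(2)<75)
    print(t,[int(np.where(m[145:200,x])[0].min()+145) for x in range(346,384,6)],[int(np.where(m[y,335:395])[0].min()+335) for y in (158,162,166)])
# visible blade strip between crank and panel in top view
h=cv2.cvtColor(np.load("pics/t4.npy"),cv2.COLOR_RGB2HSV);print(np.argwhere((h[185:205,345:380,1]<60)&(h[185:205,345:380,2]>90)).shape)
E
```

```text
[ 0.44153318 -0.27423472  0.0313101 ] [-0.40051613 -0.75427056 -2.61951397] [ 0.03961267  0.31984577 -0.04468345]
top0 [155, 156, 156, 157, 158, 159, 160] [341, 341, 341]
t4 [155, 156, 157, 158, 158, 159, 160] [342, 341, 341]
(89, 2)
```

Request:
{"fn": "move_arm", "kwargs": {"plan": [{"x": 0,"y": 0,"z": -0.004,"yaw": 0,"fingers": 1},{"x": 0,"y": 0,"z": -0.007,"yaw": 0,"fingers": 1},{"x": 0,"y": 0,"z": -0.01,"yaw": 0,"fingers": 1},{"x": 0,"y": 0,"z": -0.013,"yaw": 0,"fingers": 1},{"x": 0,"y": 0,"z": -0.016,"yaw": 0,"fingers": 1}]}}

```text
time: 15.25
eef_pos: [0.4409, -0.2742, 0.0476]
tcp_rot: [0.053, 0.999, 0.0, -0.0]
contact_force: [0.2, -0.7, -4.3]
opening: 0.234
finger_force: 112.5
```

Request:
{"fn": "move_arm", "kwargs": {"plan": [{"x": 0,"y": 0,"z": -0.004,"yaw": 0,"fingers": 1},{"x": 0,"y": 0,"z": -0.009,"yaw": 0,"fingers": 1},{"x": 0,"y": 0,"z": -0.015,"yaw": 0,"fingers": 1},{"x": 0,"y": 0,"z": -0.022,"yaw": 0,"fingers": 1},{"x": 0,"y": 0,"z": -0.03,"yaw": 0,"fingers": 1}]}}

```text
time: 15.75
eef_pos: [0.4411, -0.2742, 0.0779]
tcp_rot: [0.053, 0.999, 0.0, -0.0]
contact_force: [0.6, -0.3, -3.8]
opening: 0.231
finger_force: 112.6
```

Request:
{"fn": "move_arm", "kwargs": {"plan": [{"x": 0,"y": 0,"z": -0.008,"yaw": 0,"fingers": 1},{"x": 0,"y": 0,"z": -0.016,"yaw": 0,"fingers": 1},{"x": 0,"y": 0,"z": -0.022,"yaw": 0,"fingers": 1},{"x": 0,"y": 0,"z": -0.025,"yaw": 0,"fingers": 1},{"x": 0,"y": 0,"z": -0.025,"yaw": 0,"fingers": 1}]}}

```text
time: 16.25
eef_pos: [0.4415, -0.2745, 0.103]
tcp_rot: [0.053, 0.999, -0.0, 0.0]
contact_force: [-0.7, 0.5, -4.2]
opening: 0.234
finger_force: 112.6
```

```bash
python3 - <<'E'
from h import *
im,st=grab("top","t5");print(st["eef_pos"],st["contact_force"],st["wrist_torque"],st["qpos"])
m=(im.max(2)<75)
print([int(np.where(m[135:200,x])[0].min()+135) for x in range(346,384,6)],[int(np.where(m[y,335:395])[0].min()+335) for y in (152,158,162,166)])
E
```

```text
[ 0.44145081 -0.27450058  0.10295002] [-0.65188753  0.48692686 -4.18093912] [0.04547926 0.48402383 0.00852698] [-7.51641082e-01  9.22432505e-02  2.05469155e+00 -9.73351399e-06
  9.93518694e-01 -2.21560458e+00]
[151, 152, 153, 153, 154, 155, 156] [345, 345, 343, 343]
```

The panel is aboard: about 1.5 N of extra load, and its far edge moved up in the top view as expected. I'll carry it high over the jar and till, then enter the rack sideways between the tiers.

```bash
python3 - <<'E'
from h import *
st=ctrl.get_state();p=st["eef_pos"]
# differential check of panel lift in top image
b0=on("top",[[346,155],[364,157.4],[382,160]],.030);b1=on("top",[[346,151],[364,153.5],[382,156]],.086);print((b1-b0)[:,:2].round(4))
plan([(.42,.12,.155,1.6158)],dict(st,eef_pos=[p[0],p[1],.155]),step=.018)
E
```

```text
[[0.0005 0.0097]
 [0.0004 0.0119]
 [0.001  0.014 ]]
call [[0.003, 0.018, 0.0, -0.007], [0.006, 0.035, 0.0, -0.014], [0.009, 0.053, 0.0, -0.021], [0.011, 0.071, 0.0, -0.028], [0.014, 0.089, 0.0, -0.034]]
call [[0.002, 0.018, 0.0, -0.007], [0.005, 0.036, 0.0, -0.014], [0.007, 0.053, 0.0, -0.021], [0.009, 0.071, 0.0, -0.028], [0.011, 0.089, 0.0, -0.034]]
call [[0.002, 0.018, 0.0, -0.007], [0.003, 0.036, 0.0, -0.014], [0.005, 0.054, 0.0, -0.021], [0.007, 0.071, 0.0, -0.028], [0.008, 0.089, 0.0, -0.034]]
call [[0.001, 0.018, 0.0, -0.007], [0.002, 0.036, 0.0, -0.014], [0.003, 0.054, 0.0, -0.021], [0.004, 0.072, 0.0, -0.028], [0.005, 0.09, 0.0, -0.034]]
call [[0.0, 0.018, 0.0, -0.007], [0.001, 0.036, 0.0, -0.014]]
```

Request:
{"fn": "move_arm", "kwargs": {"plan": [{"x": 0,"y": 0,"z": -0.006,"yaw": 0,"fingers": 1},{"x": 0,"y": 0,"z": -0.016,"yaw": 0,"fingers": 1},{"x": 0,"y": 0,"z": -0.03,"yaw": 0,"fingers": 1},{"x": 0,"y": 0,"z": -0.043,"yaw": 0,"fingers": 1},{"x": 0,"y": 0,"z": -0.052,"yaw": 0,"fingers": 1}]}}

```text
time: 16.8
eef_pos: [0.442, -0.2749, 0.1568]
tcp_rot: [0.053, 0.999, -0.001, 0.001]
contact_force: [0.2, -0.1, -3.1]
opening: 0.233
finger_force: 112.6
```

Request:
{"fn": "move_arm", "kwargs": {"plan": [{"x": 0.001,"y": 0.006,"z": 0,"yaw": -0.003,"fingers": 1},{"x": 0.003,"y": 0.016,"z": 0,"yaw": -0.007,"fingers": 1},{"x": 0.005,"y": 0.03,"z": 0,"yaw": -0.012,"fingers": 1},{"x": 0.008,"y": 0.047,"z": 0,"yaw": -0.018,"fingers": 1},{"x": 0.01,"y": 0.065,"z": 0,"yaw": -0.025,"fingers": 1}]}}

```text
time: 17.3
eef_pos: [0.4375, -0.2064, 0.1535]
tcp_rot: [0.041, 0.999, 0.001, -0.001]
contact_force: [0.4, -0.6, -3.2]
opening: 0.235
finger_force: 112.7
```

Request:
{"fn": "move_arm", "kwargs": {"plan": [{"x": 0.002,"y": 0.018,"z": 0,"yaw": -0.007,"fingers": 1},{"x": 0.005,"y": 0.036,"z": 0,"yaw": -0.014,"fingers": 1},{"x": 0.007,"y": 0.053,"z": 0,"yaw": -0.021,"fingers": 1},{"x": 0.009,"y": 0.071,"z": 0,"yaw": -0.028,"fingers": 1},{"x": 0.012,"y": 0.089,"z": 0,"yaw": -0.034,"fingers": 1}]}}

```text
time: 17.8
eef_pos: [0.433, -0.1167, 0.154]
tcp_rot: [0.023, 1.0, 0.0, -0.0]
contact_force: [0.6, 0.2, -3.1]
opening: 0.232
finger_force: 112.6
```

Request:
{"fn": "move_arm", "kwargs": {"plan": [{"x": 0.002,"y": 0.018,"z": 0,"yaw": -0.007,"fingers": 1},{"x": 0.003,"y": 0.036,"z": 0,"yaw": -0.014,"fingers": 1},{"x": 0.005,"y": 0.054,"z": 0,"yaw": -0.021,"fingers": 1},{"x": 0.007,"y": 0.071,"z": 0,"yaw": -0.028,"fingers": 1},{"x": 0.008,"y": 0.089,"z": 0,"yaw": -0.034,"fingers": 1}]}}

```text
time: 18.3
eef_pos: [0.4288, -0.0274, 0.1539]
tcp_rot: [0.006, 1.0, 0.0, -0.0]
contact_force: [-0.2, 0.9, -2.3]
opening: 0.234
finger_force: 112.6
```

Request:
{"fn": "move_arm", "kwargs": {"plan": [{"x": 0.001,"y": 0.018,"z": 0,"yaw": -0.007,"fingers": 1},{"x": 0.002,"y": 0.036,"z": 0,"yaw": -0.014,"fingers": 1},{"x": 0.003,"y": 0.054,"z": 0,"yaw": -0.021,"fingers": 1},{"x": 0.004,"y": 0.072,"z": 0,"yaw": -0.028,"fingers": 1},{"x": 0.005,"y": 0.09,"z": 0,"yaw": -0.034,"fingers": 1}]}}

```text
time: 18.8
eef_pos: [0.4248, 0.0625, 0.1539]
tcp_rot: [-0.011, 1.0, 0.001, -0.0]
contact_force: [-0.2, 0.4, -2.7]
opening: 0.233
finger_force: 112.6
```

Request:
{"fn": "move_arm", "kwargs": {"plan": [{"x": 0.001,"y": 0.018,"z": 0,"yaw": -0.007,"fingers": 1},{"x": 0.002,"y": 0.034,"z": 0,"yaw": -0.014,"fingers": 1},{"x": 0.002,"y": 0.047,"z": 0,"yaw": -0.02,"fingers": 1},{"x": 0.002,"y": 0.056,"z": 0,"yaw": -0.024,"fingers": 1},{"x": 0.002,"y": 0.06,"z": 0,"yaw": -0.025,"fingers": 1}]}}

```text
time: 19.3
eef_pos: [0.4219, 0.1218, 0.1541]
tcp_rot: [-0.023, 1.0, 0.0, -0.0]
contact_force: [1.1, -0.1, -4.0]
opening: 0.231
finger_force: 112.7
```

```bash
python3 - <<'E'
from h import *
im,st=grab("top","t6");print(st["time"],st["eef_pos"],st["tcp_rot"],st["contact_force"],st["wrist_torque"],st["qpos"])
M=R.from_quat(st["tcp_rot"]).as_matrix();print("h",np.arctan2(M[1,1],M[0,1]))
m=(im.max(2)<75).astype('uint8')
c=np.array(st["eef_pos"])+np.array([.1737,.004,-.02]);px=proj("top",[c])[0];print("exp px",px)
x0,y0=int(px[0]),int(px[1])
m[:y0-40]=0;m[y0+40:]=0;m[:,:x0-40]=0;m[:,x0+40:]=0
m=cv2.morphologyEx(m,cv2.MORPH_OPEN,np.ones((5,5),np.uint8))
n,l,s,_=cv2.connectedComponentsWithStats(m);print(s[1:])
cs,_=cv2.findContours(m,cv2.RETR_EXTERNAL,cv2.CHAIN_APPROX_NONE);k=max(cs,key=cv2.contourArea)[:,0,:]
b=cv2.minAreaRect(on("top",k,.142,)[:,:2].astype(np.float32));print("panel",b)
E
```

```text
19.3 [0.42194286 0.12176495 0.15406537] [-2.34686245e-02  9.99724478e-01  2.55976075e-04 -3.55613926e-04] [ 1.12981995 -0.07336509 -4.01803689] [-0.00895045  0.49888785 -0.03404007] [ 4.88123287e-02 -1.72116335e-01  2.20444197e+00  5.91514336e-04
  1.10996511e+00 -1.56918879e+00]
h 1.6177377052842643
exp px [230.09485288 168.5494894 ]
[[ 205  141   56   44 1684]
 [ 190  143   10   40  302]
 [ 192  189    8    5   40]
 [ 239  203    5    5   25]]
panel ((0.6130203008651733, 0.11850395798683167), (0.13037267327308655, 0.16413253545761108), 1.325390338897705)
```

```bash
python3 - <<'E'
from h import *
im=np.load("pics/t6.npy");g=im.max(2).astype(float)
for x in (212,220,228,236,244,250): print(x,g[140:200,x].astype(int)[::1].tolist()[:14],'..',g[172:196,x].astype(int).tolist())
for y in (155,162,168): print(y,g[y,196:212].astype(int).tolist(),g[y,248:268].astype(int).tolist())
E
```

```text
212 [173, 168, 167, 165, 165, 166, 161, 159, 157, 156, 159, 139, 91, 56] .. [54, 56, 55, 56, 59, 58, 55, 55, 55, 52, 51, 56, 51, 64, 79, 81, 80, 96, 112, 112, 112, 107, 109, 113]
220 [169, 174, 165, 165, 164, 166, 160, 159, 159, 159, 160, 136, 84, 61] .. [57, 59, 58, 62, 57, 59, 47, 45, 56, 51, 52, 53, 60, 145, 190, 163, 115, 79, 77, 80, 72, 73, 75, 74]
228 [173, 168, 163, 161, 162, 160, 155, 156, 157, 159, 160, 137, 87, 56] .. [55, 55, 58, 61, 58, 55, 39, 44, 52, 48, 49, 56, 66, 143, 167, 128, 96, 93, 120, 164, 195, 193, 193, 197]
236 [168, 166, 161, 162, 160, 157, 153, 156, 160, 159, 160, 134, 83, 63] .. [56, 57, 61, 61, 60, 60, 55, 53, 53, 54, 57, 59, 68, 146, 189, 152, 91, 76, 75, 79, 75, 71, 72, 75]
244 [146, 168, 177, 174, 164, 158, 158, 163, 166, 175, 169, 126, 75, 56] .. [57, 60, 59, 59, 58, 57, 56, 57, 56, 51, 52, 46, 61, 69, 78, 76, 77, 73, 77, 77, 76, 73, 74, 75]
250 [91, 36, 32, 52, 59, 56, 47, 52, 73, 75, 67, 65, 62, 58] .. [46, 45, 47, 52, 56, 55, 53, 54, 57, 51, 51, 41, 58, 74, 78, 80, 81, 79, 71, 75, 73, 74, 75, 73]
155 [33, 26, 40, 73, 123, 158, 170, 165, 121, 78, 57, 55, 57, 58, 58, 53] [62, 62, 65, 62, 65, 65, 78, 128, 149, 149, 150, 174, 185, 185, 187, 186, 184, 165, 121, 151]
162 [34, 24, 40, 73, 118, 155, 164, 161, 113, 74, 63, 59, 63, 57, 58, 54] [59, 57, 63, 64, 65, 66, 98, 169, 189, 190, 187, 188, 185, 181, 180, 176, 173, 174, 165, 98]
168 [38, 28, 29, 70, 137, 156, 162, 154, 125, 85, 64, 65, 61, 60, 52, 55] [56, 51, 62, 67, 63, 66, 67, 69, 77, 108, 123, 125, 125, 125, 144, 154, 151, 151, 151, 151]
```

```bash
python3 - <<'E'
from h import *
st=np.load("pics/t6_st.npy",allow_pickle=True).item()
M=R.from_quat(st["tcp_rot"]).as_matrix();h=np.arctan2(M[1,1],M[0,1]);u=np.array([np.sin(h),-np.cos(h)]);v=np.array([np.cos(h),np.sin(h)])
for zb in (.128,.132,.136):
    far=on("top",[[212,151.6],[244,151.35]],zb+.008)[:,:2];near=on("top",[[220,184.7],[236,184.7]],zb)[:,:2]
    L=on("top",[[204.4,155],[204.3,162]],zb+.008)[:,:2];Rr=on("top",[[254.5,155],[254.2,162]],zb)[:,:2]
    q=lambda a:(a-np.array(st["eef_pos"])[:2])
    print(zb,"far",(q(far)@u).round(4),"near",(q(near)@u).round(4),"L",(q(L)@v).round(4),"R",(q(Rr)@v).round(4))
# same edge trick for the rack: drawer/uprights in top0 with known sizes
im=np.load("pics/top0.npy");g=im.max(2)
for x in (150,160,170,180): print(x,g[122:142,x].tolist())
for y in (128,130,132): print(y,g[y,136:150].tolist(),g[y,182:198].tolist())
E
```

```text
0.128 far [0.2261 0.2248] near [0.1265 0.1253] L [0.0718 0.0724] R [-0.0781 -0.0767]
0.132 far [0.2252 0.2239] near [0.1258 0.1247] L [0.0714 0.0719] R [-0.0782 -0.0768]
0.136 far [0.2243 0.223 ] near [0.1252 0.1241] L [0.0709 0.0714] R [-0.0782 -0.0768]
150 [158, 157, 159, 161, 160, 161, 133, 75, 55, 55, 41, 20, 14, 13, 16, 14, 21, 37, 40, 66]
160 [159, 160, 159, 162, 162, 160, 118, 63, 56, 55, 39, 61, 116, 143, 147, 150, 155, 164, 165, 166]
170 [165, 161, 158, 162, 160, 147, 109, 62, 56, 56, 42, 72, 122, 144, 146, 151, 154, 165, 163, 164]
180 [166, 161, 162, 163, 156, 136, 90, 61, 56, 53, 39, 80, 132, 144, 147, 151, 156, 160, 162, 162]
128 [162, 167, 166, 167, 156, 139, 133, 134, 126, 127, 129, 129, 129, 128] [91, 83, 77, 77, 77, 78, 92, 146, 160, 163, 164, 167, 164, 165, 164, 163]
130 [148, 148, 146, 146, 114, 75, 56, 53, 55, 59, 52, 52, 55, 54] [57, 55, 58, 55, 59, 51, 43, 60, 107, 141, 153, 153, 150, 148, 147, 145]
132 [154, 152, 154, 149, 114, 71, 55, 54, 49, 53, 49, 43, 39, 37] [46, 50, 50, 47, 52, 50, 35, 16, 29, 102, 139, 146, 147, 145, 145, 144]
```

```bash
python3 - <<'E'
from h import *
far=on("top",[[150,128.4],[160,128.2],[170,128.0],[180,127.65]],.205)[:,:2];print(far,np.polyfit(far[:,1],far[:,0],1))
L=on("top",[[140.4,130.5]],.205)[0];Rr=on("top",[[189.5,130]],.205)[0];print(L,Rr)
a=np.polyfit(far[:,1],far[:,0],1);yc=(L[1]+Rr[1])/2;print("origin",np.polyval(a,yc)-.068,yc+.068*a[0])
st=ctrl.get_state();
rp=np.array([.6265,.307]);th=.045;u=np.array([np.cos(th),np.sin(th)]);v=np.array([-u[1],u[0]])
t=rp-(.1747+.005)*u+.003*v;print(t)
H=th+np.pi/2+.008
plan([(st["eef_pos"][0],st["eef_pos"][1],.112,H),(t[0]-.01,t[1],.112,H),(t[0],t[1],.112,H)],st,step=.012)
E
```

```text
[[0.69338712 0.35202569]
 [0.69470577 0.323631  ]
 [0.6960258  0.29520657]
 [0.69778554 0.26676937]] [-0.05107652  0.71127955]
[0.68656283 0.37899683 0.205     ] [0.69161926 0.23943542 0.205     ]
origin 0.6274858649221116 0.3057429223471742
[0.44684696 0.30191319]
call [[0.0, 0.0, 0.011, -0.002], [0.0, 0.0, 0.021, -0.003], [0.0, 0.0, 0.032, -0.005], [0.0, 0.0, 0.042, -0.006], [-0.001, 0.011, 0.042, -0.006]]
call [[-0.002, 0.011, 0.0, -0.0], [-0.003, 0.022, 0.0, -0.0], [-0.005, 0.034, 0.0, -0.0], [-0.006, 0.045, 0.0, -0.0], [-0.008, 0.056, 0.0, -0.0]]
call [[-0.002, 0.011, 0.0, -0.0], [-0.003, 0.022, 0.0, -0.0], [-0.005, 0.034, 0.0, -0.0], [-0.006, 0.045, 0.0, -0.0], [-0.008, 0.056, 0.0, -0.0]]
call [[-0.002, 0.011, 0.0, -0.0], [-0.003, 0.022, 0.0, -0.0], [-0.005, 0.034, 0.0, -0.0], [-0.006, 0.045, 0.0, -0.0], [-0.008, 0.056, 0.0, -0.0]]
call [[-0.01, -0.001, 0.0, -0.0]]
```

Request:
{"fn": "move_arm", "kwargs": {"plan": [{"x": 0,"y": 0,"z": 0.006,"yaw": -0.002,"fingers": 1},{"x": 0,"y": 0,"z": 0.016,"yaw": -0.004,"fingers": 1},{"x": 0,"y": 0,"z": 0.028,"yaw": -0.006,"fingers": 1},{"x": 0,"y": 0,"z": 0.037,"yaw": -0.006,"fingers": 1},{"x": 0,"y": 0,"z": 0.042,"yaw": -0.006,"fingers": 1}]}}

```text
time: 19.85
eef_pos: [0.4217, 0.1201, 0.1104]
tcp_rot: [-0.025, 1.0, -0.0, -0.002]
contact_force: [-0.3, 0.5, -4.3]
opening: 0.233
finger_force: 112.7
```

Request:
{"fn": "move_arm", "kwargs": {"plan": [{"x": 0,"y": 0.004,"z": 0,"yaw": 0,"fingers": 1},{"x": -0.001,"y": 0.012,"z": 0,"yaw": 0,"fingers": 1},{"x": -0.003,"y": 0.023,"z": 0,"yaw": 0,"fingers": 1},{"x": -0.005,"y": 0.035,"z": 0,"yaw": 0,"fingers": 1},{"x": -0.007,"y": 0.048,"z": 0,"yaw": 0,"fingers": 1}]}}

```text
time: 20.35
eef_pos: [0.4278, 0.1701, 0.1128]
tcp_rot: [-0.026, 1.0, 0.0, 0.001]
contact_force: [0.3, 0.3, -3.7]
opening: 0.234
finger_force: 112.7
```

Request:
{"fn": "move_arm", "kwargs": {"plan": [{"x": -0.002,"y": 0.013,"z": 0,"yaw": 0,"fingers": 1},{"x": -0.004,"y": 0.026,"z": 0,"yaw": 0,"fingers": 1},{"x": -0.006,"y": 0.039,"z": 0,"yaw": 0,"fingers": 1},{"x": -0.008,"y": 0.052,"z": 0,"yaw": 0,"fingers": 1},{"x": -0.01,"y": 0.065,"z": 0,"yaw": 0,"fingers": 1}]}}

```text
time: 20.85
eef_pos: [0.434, 0.2353, 0.1123]
tcp_rot: [-0.026, 1.0, 0.0, -0.0]
contact_force: [-0.2, -0.4, -2.4]
opening: 0.234
finger_force: 112.7
```

```bash
python3 - <<'E'
from h import *
st=ctrl.get_state();print(st["time"],st["eef_pos"],st["contact_force"],st["wrist_torque"])
plan([(.4368,.302,.112,1.6238),(.4468,.302,.112,1.6238)],st,step=.012)
E
```

```text
20.85 [0.43403471 0.23533897 0.11225032] [-0.1579731  -0.41953944 -2.38318853] [-0.02021613  0.4776382  -0.01800697]
call [[-0.001, 0.011, 0.0, -0.0], [-0.002, 0.022, 0.0, -0.001], [-0.003, 0.033, 0.0, -0.001], [-0.004, 0.044, 0.0, -0.001], [-0.005, 0.055, 0.0, -0.001]]
call [[-0.001, 0.011, 0.0, -0.0], [-0.011, 0.011, 0.0, -0.0]]
```

Request:
{"fn": "move_arm", "kwargs": {"plan": [{"x": -0.001,"y": 0.013,"z": 0,"yaw": 0,"fingers": 1},{"x": -0.002,"y": 0.026,"z": 0,"yaw": 0,"fingers": 1},{"x": -0.003,"y": 0.039,"z": 0,"yaw": 0,"fingers": 1},{"x": -0.005,"y": 0.052,"z": 0,"yaw": 0,"fingers": 1},{"x": -0.007,"y": 0.061,"z": 0,"yaw": 0,"fingers": 1}]}}

```text
time: 21.35
eef_pos: [0.4379, 0.2967, 0.1124]
tcp_rot: [-0.026, 1.0, 0.0, 0.0]
contact_force: [0.3, -0.0, -3.7]
opening: 0.232
finger_force: 112.7
```

Request:
{"fn": "move_arm", "kwargs": {"plan": [{"x": -0.003,"y": 0.004,"z": 0,"yaw": 0,"fingers": 1},{"x": -0.007,"y": 0.006,"z": 0,"yaw": 0,"fingers": 1},{"x": -0.01,"y": 0.006,"z": 0,"yaw": 0,"fingers": 1},{"x": -0.01,"y": 0.006,"z": 0,"yaw": 0,"fingers": 1}]}}

```text
time: 21.75
eef_pos: [0.4482, 0.3016, 0.1124]
tcp_rot: [-0.025, 1.0, -0.0, 0.0]
contact_force: [-0.5, -0.4, -4.4]
opening: 0.238
finger_force: 112.7
```

```bash
python3 - <<'E'
from h import *
st=ctrl.get_state();print(st["time"],st["eef_pos"],st["contact_force"],st["wrist_torque"])
plan([(.4468,.302,.09,1.6238)],st,step=.012)
E
```

```text
21.75 [0.44815383 0.30159762 0.11237008] [-0.52272052 -0.40695404 -4.3936489 ] [-0.04446856  0.52627893  0.00142369]
call [[0.001, 0.0, 0.011, -0.001], [0.001, 0.0, 0.022, -0.003]]
```

Request:
{"fn": "move_arm", "kwargs": {"plan": [{"x": 0.001,"y": 0,"z": 0.006,"yaw": 0,"fingers": 1},{"x": 0.001,"y": 0,"z": 0.013,"yaw": 0,"fingers": 1},{"x": 0.001,"y": 0,"z": 0.019,"yaw": 0,"fingers": 1},{"x": 0.001,"y": 0,"z": 0.023,"yaw": 0,"fingers": 1},{"x": 0.001,"y": 0,"z": 0.026,"yaw": 0,"fingers": 1}]}}

```text
time: 22.25
eef_pos: [0.4461, 0.3017, 0.0855]
tcp_rot: [-0.026, 1.0, -0.0, -0.001]
contact_force: [-0.7, 0.1, -3.2]
opening: 0.235
finger_force: 112.8
```

Request:
{"fn": "move_arm", "kwargs": {"plan": [{"x": 0,"y": 0,"z": 0.003,"yaw": 0,"fingers": 1},{"x": 0,"y": 0,"z": 0.006,"yaw": 0,"fingers": 1},{"x": 0,"y": 0,"z": 0.009,"yaw": 0,"fingers": 1},{"x": 0,"y": 0,"z": 0.012,"yaw": 0,"fingers": 1},{"x": 0,"y": 0,"z": 0.015,"yaw": 0,"fingers": 1}]}}

```text
time: 22.75
eef_pos: [0.4468, 0.302, 0.0714]
tcp_rot: [-0.026, 1.0, 0.0, 0.0]
contact_force: [0.8, 0.3, -2.1]
opening: 0.233
finger_force: 112.8
```

Request:
{"fn": "move_arm", "kwargs": {"plan": [{"x": 0,"y": 0,"z": 0.004,"yaw": 0,"fingers": 1},{"x": 0,"y": 0,"z": 0.005,"yaw": 0,"fingers": 1},{"x": 0,"y": 0,"z": 0.005,"yaw": 0,"fingers": 1}]}}

```text
time: 23.05
eef_pos: [0.4464, 0.3018, 0.066]
tcp_rot: [-0.026, 1.0, -0.0, -0.0]
contact_force: [0.0, -0.1, -3.1]
opening: 0.236
finger_force: 112.9
```

```bash
python3 - <<'E'
from h import *
a,st=grab("scene","s7");t,st=grab("top","t7");print(st["time"],st["eef_pos"],st["contact_force"],st["wrist_torque"])
px=proj("scene",[[.62,.305,.08]])[0].astype(int);py=proj("top",[[.6,.305,.1]])[0].astype(int);print(px,py)
c=np.hstack([cv2.resize(a[px[1]-55:px[1]+55,px[0]-55:px[0]+55],(400,400),interpolation=cv2.INTER_CUBIC),cv2.resize(t[py[1]-55:py[1]+55,py[0]-55:py[0]+55],(400,400),interpolation=cv2.INTER_CUBIC)])
cv2.imwrite("pics/s7.png",cv2.convertScaleAbs(c,alpha=1.6)[...,::-1])
E
```

```text
23.1 [0.44649279 0.30186533 0.06619436] [-0.58959204 -0.08321255 -2.07396294] [ 0.00282481  0.25459369 -0.02119782]
[286 294] [172 167]
```

Torque dropped from 0.50 to 0.25 N·m, so the panel now rests on the arms and the blade is free below. Draw it out.

Request:
{"fn": "move_arm", "kwargs": {"plan": [{"x": 0.01,"y": 0,"z": 0,"yaw": 0,"fingers": 1},{"x": 0.022,"y": 0,"z": 0,"yaw": 0,"fingers": 1},{"x": 0.036,"y": 0,"z": 0,"yaw": 0,"fingers": 1},{"x": 0.05,"y": 0,"z": 0,"yaw": 0,"fingers": 1},{"x": 0.064,"y": 0,"z": 0,"yaw": 0,"fingers": 1}]}}

```text
time: 23.65
eef_pos: [0.3809, 0.2985, 0.0662]
tcp_rot: [-0.026, 1.0, -0.0, -0.0]
contact_force: [0.6, 0.8, -1.7]
opening: 0.231
finger_force: 112.9
```

Request:
{"fn": "move_arm", "kwargs": {"plan": [{"x": 0.014,"y": 0,"z": 0,"yaw": 0,"fingers": 1},{"x": 0.028,"y": 0,"z": 0,"yaw": 0,"fingers": 1},{"x": 0.038,"y": 0,"z": 0,"yaw": 0,"fingers": 1},{"x": 0.044,"y": 0,"z": 0,"yaw": 0,"fingers": 1},{"x": 0.044,"y": 0,"z": 0,"yaw": 0,"fingers": 1}]}}

```text
time: 24.15
eef_pos: [0.3379, 0.2963, 0.0663]
tcp_rot: [-0.026, 1.0, -0.0, -0.0]
contact_force: [-0.9, 0.4, -1.9]
opening: 0.234
finger_force: 112.9
```

```bash
python3 - <<'E'
from h import *
a,st=grab("scene","s8");t,st=grab("top","t8");print(st["time"],st["eef_pos"],st["contact_force"],st["wrist_torque"],st["qpos"])
px=proj("scene",[[.62,.305,.08]])[0].astype(int);py=proj("top",[[.6,.305,.1]])[0].astype(int)
c=np.hstack([cv2.resize(a[px[1]-55:px[1]+55,px[0]-55:px[0]+55],(400,400),interpolation=cv2.INTER_CUBIC),cv2.resize(t[py[1]-55:py[1]+55,py[0]-55:py[0]+55],(400,400),interpolation=cv2.INTER_CUBIC)])
cv2.imwrite("pics/s8.png",cv2.convertScaleAbs(c,alpha=1.6)[...,::-1])
E
```

```text
24.2 [0.33868155 0.29647194 0.0665018 ] [ 0.04018296  0.00203698 -1.63483483] [-0.03402247  0.26808952  0.01046222] [ 4.93022283e-01 -2.23723617e-03  2.23352026e+00 -1.55885328e-04
  9.09532877e-01 -1.12925806e+00]
```

Request:
{"fn": "move_arm", "kwargs": {"plan": [{"x": 0,"y": 0,"z": 0.012,"yaw": 0,"fingers": 1},{"x": 0,"y": 0,"z": 0.024,"yaw": 0,"fingers": 1},{"x": 0,"y": 0,"z": 0.034,"yaw": 0,"fingers": 1},{"x": 0,"y": 0,"z": 0.039,"yaw": 0,"fingers": 1},{"x": 0,"y": 0,"z": 0.041,"yaw": 0,"fingers": 1}]}}

```text
time: 24.75
eef_pos: [0.3381, 0.296, 0.0243]
tcp_rot: [-0.025, 1.0, -0.001, -0.001]
contact_force: [-2.5, -1.1, 2.8]
opening: 0.23
finger_force: 113.6
```

Request:
{"fn": "move_arm", "kwargs": {"plan": [{"x": 0,"y": 0,"z": 0.002,"yaw": 0,"fingers": 1},{"x": 0,"y": 0,"z": 0.002,"yaw": 0,"fingers": 1}]}}

```text
time: 24.95
eef_pos: [0.339, 0.2965, 0.0238]
tcp_rot: [-0.026, 1.0, 0.0, 0.0]
contact_force: [-3.2, -2.0, 2.6]
opening: 0.237
finger_force: 113.7
```

Touching the bench. Release and rise, then move to look at the rack from above.

Request:
{"fn": "move_arm", "kwargs": {"plan": [{"x": 0,"y": 0,"z": 0,"yaw": 0,"fingers": 0.6},{"x": 0,"y": 0,"z": 0,"yaw": 0,"fingers": 0.3},{"x": 0,"y": 0,"z": 0,"yaw": 0,"fingers": 0},{"x": 0,"y": 0,"z": 0,"yaw": 0,"fingers": 0},{"x": 0,"y": 0,"z": 0,"yaw": 0,"fingers": 0}]}}

```text
time: 25.45
eef_pos: [0.3389, 0.2964, 0.0234]
tcp_rot: [-0.026, 1.0, 0.0, 0.0]
contact_force: [-0.5, 0.1, -0.3]
opening: 0.996
finger_force: 0.0
```

Request:
{"fn": "move_arm", "kwargs": {"plan": [{"x": 0,"y": 0,"z": -0.02,"yaw": 0,"fingers": 0},{"x": 0,"y": 0,"z": -0.06,"yaw": 0,"fingers": 0},{"x": 0,"y": 0,"z": -0.1,"yaw": 0,"fingers": 0},{"x": 0,"y": 0,"z": -0.145,"yaw": 0,"fingers": 0},{"x": 0,"y": 0,"z": -0.19,"yaw": 0,"fingers": 0}]}}

```text
time: 25.95
eef_pos: [0.3382, 0.2961, 0.2148]
tcp_rot: [-0.026, 1.0, -0.0, -0.0]
contact_force: [1.1, 0.2, 0.7]
opening: 1.004
finger_force: 0.0
```

```bash
python3 - <<'E'
from h import *
st=ctrl.get_state();print(st["time"],st["eef_pos"],st["opening"],st["qpos"])
plan([(.36,.30,.36,1.62),(.75,.30,.38,1.62)],st,step=.045)
E
```

```text
25.95 [0.33824539 0.29611016 0.21484597] 1.0036451107257087 [ 4.92685714e-01 -2.16973948e-01  2.12481635e+00  1.91701741e-05
  1.23388846e+00 -1.12936329e+00]
call [[-0.005, 0.001, -0.036, 0.001], [-0.011, 0.001, -0.073, 0.001], [-0.016, 0.002, -0.109, 0.002], [-0.022, 0.003, -0.145, 0.002], [-0.065, 0.001, -0.147, 0.002]]
call [[-0.043, -0.002, -0.002, -0.0], [-0.087, -0.004, -0.004, -0.0], [-0.13, -0.006, -0.007, -0.0], [-0.173, -0.009, -0.009, -0.0], [-0.216, -0.011, -0.011, -0.0]]
call [[-0.043, -0.002, -0.002, -0.0], [-0.087, -0.004, -0.004, -0.0], [-0.13, -0.006, -0.007, -0.0]]
```

Request:
{"fn": "move_arm", "kwargs": {"plan": [{"x": -0.005,"y": 0,"z": -0.036,"yaw": 0,"fingers": 0},{"x": -0.011,"y": 0,"z": -0.073,"yaw": 0,"fingers": 0},{"x": -0.016,"y": 0,"z": -0.109,"yaw": 0,"fingers": 0},{"x": -0.022,"y": 0,"z": -0.145,"yaw": 0,"fingers": 0},{"x": -0.065,"y": 0,"z": -0.147,"yaw": 0,"fingers": 0}]}}

```text
time: 26.45
eef_pos: [0.4039, 0.3011, 0.3683]
tcp_rot: [-0.027, 1.0, 0.003, 0.006]
contact_force: [0.3, -0.2, 1.4]
opening: 0.999
finger_force: 0.0
```

Request:
{"fn": "move_arm", "kwargs": {"plan": [{"x": -0.043,"y": -0.002,"z": -0.002,"yaw": 0,"fingers": 0},{"x": -0.087,"y": -0.004,"z": -0.004,"yaw": 0,"fingers": 0},{"x": -0.13,"y": -0.006,"z": -0.007,"yaw": 0,"fingers": 0},{"x": -0.173,"y": -0.009,"z": -0.009,"yaw": 0,"fingers": 0},{"x": -0.216,"y": -0.011,"z": -0.011,"yaw": 0,"fingers": 0}]}}

```text
time: 26.95
eef_pos: [0.6216, 0.2995, 0.3709]
tcp_rot: [-0.026, 1.0, -0.0, -0.0]
contact_force: [0.3, 0.3, 0.3]
opening: 1.0
finger_force: 0.0
```

Request:
{"fn": "move_arm", "kwargs": {"plan": [{"x": -0.043,"y": -0.002,"z": -0.002,"yaw": 0,"fingers": 0},{"x": -0.087,"y": -0.004,"z": -0.004,"yaw": 0,"fingers": 0},{"x": -0.115,"y": -0.006,"z": -0.006,"yaw": 0,"fingers": 0},{"x": -0.115,"y": -0.006,"z": -0.006,"yaw": 0,"fingers": 0}]}}

```text
time: 27.35
eef_pos: [0.7379, 0.2982, 0.3733]
tcp_rot: [-0.024, 1.0, -0.001, -0.002]
contact_force: [0.0, -0.0, -0.5]
opening: 0.999
finger_force: 0.0
```

```bash
python3 - <<'E'
from h import *
w,st=grab("wrist","w9");print(st["time"],st["eef_pos"],st["tcp_rot"])
cv2.imwrite("pics/w9.png",cv2.convertScaleAbs(cv2.resize(w,(800,600),interpolation=cv2.INTER_CUBIC),alpha=1.5)[...,::-1])
rp=np.array([.6269,.3067]);th=.047;u=np.array([np.cos(th),np.sin(th)]);v=np.array([-u[1],u[0]])
P=[[*(rp+a*u+b*v),.068] for a,b in((.05,.075),(.05,-.075),(-.05,-.075),(-.05,.075))]
print("ideal corners px",proj("wrist",P,st)*1.4286)
E
```

```text
27.35 [0.73794989 0.29824646 0.37325717] [-2.44306808e-02  9.99700077e-01 -6.53043859e-04 -1.57234877e-03]
ideal corners px [[490.21713358 177.07026297]
 [334.56866181 176.00267988]
 [333.85298771  73.86625287]
 [491.60858049  75.61004788]]
```

View pics/w9.png

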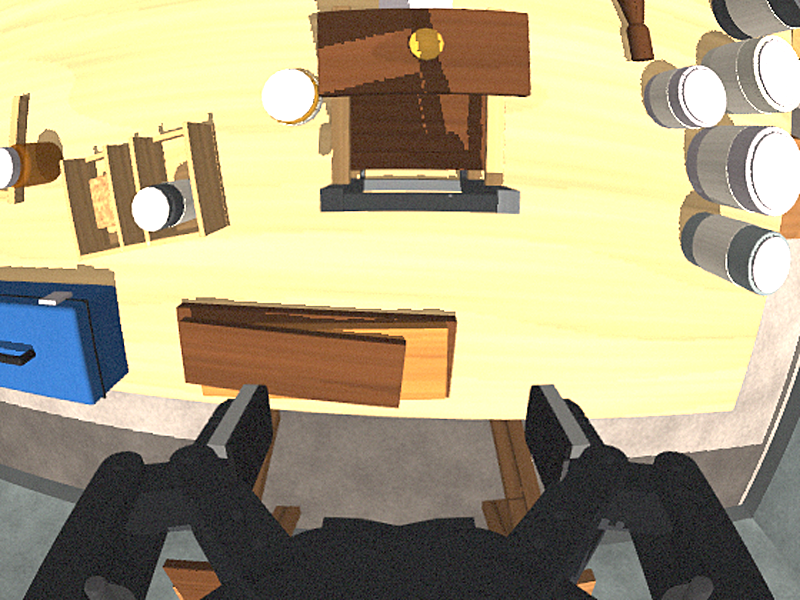

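The panel lies under the drawer front. Its far edge is at about row 169, between (348,167) and (485,170), just short of the uprights (ideal row 176). The drawer front is at (422,53) and the bystanders are in place. I'll measure the edges numerically.

```bash
python3 - <<'E'
from h import *
w=np.load("pics/w9.npy");st=np.load("pics/w9_st.npy",allow_pickle=True).item();g=w.max(2).astype(int)
rp=np.array([.6269,.3067]);th=.047;u=np.array([np.cos(th),np.sin(th)]);v=np.array([-u[1],u[0]])
def rk(px,z): q=on("wrist",px,z,st)[:,:2]-rp;return np.c_[q@u,q@v].round(4).tolist()
pts=[]
for x in range(256,334,8):
    col=g[100:128,x]; d=np.diff(col); k=int(np.argmax(d[8:])+8); pts.append([x,100+k+.5])
print(pts);print("far edge",rk(pts,.066))
for y in (84,95,106): print(y,w[y,225:250].max(1).tolist(),w[y,330:365].max(1).tolist())
print("upright near corners/bar far edge",rk([[321/1.4286,211/1.4286],[519/1.4286,213/1.4286]],.205))
t0=np.load("pics/w2_st.npy",allow_pickle=True).item()
d=on("wrist",np.array([[319,11],[528,14],[530,96],[317,93]])/1.4286,.167,st)[:,:2];print("drawer",d.round(4).tolist(),d.mean(0))
E
```

```text
[[256, 118.5], [264, 118.5], [272, 118.5], [280, 117.5], [288, 118.5], [296, 118.5], [304, 118.5], [312, 118.5], [320, 118.5], [328, 118.5]]
far edge [[0.0441, -0.045], [0.0442, -0.0341], [0.0442, -0.0231], [0.0428, -0.0122], [0.0442, -0.0013], [0.0441, 0.0097], [0.0439, 0.0207], [0.0437, 0.0317], [0.0435, 0.0427], [0.0432, 0.0539]]
84 [215, 216, 220, 221, 231, 135, 87, 115, 120, 117, 120, 118, 121, 127, 128, 120, 122, 123, 121, 88, 55, 62, 52, 53, 51] [50, 49, 56, 60, 54, 51, 98, 104, 105, 95, 58, 202, 237, 226, 222, 224, 226, 230, 232, 226, 223, 225, 224, 208, 222, 223, 222, 222, 224, 221, 222, 221, 220, 222, 219]
95 [111, 118, 116, 120, 119, 119, 114, 112, 117, 118, 121, 119, 123, 125, 123, 114, 125, 132, 128, 97, 64, 57, 54, 56, 59] [51, 58, 51, 54, 57, 56, 54, 63, 108, 86, 89, 197, 234, 223, 223, 223, 225, 231, 229, 224, 231, 237, 223, 218, 225, 225, 228, 227, 226, 227, 227, 225, 228, 226, 227]
106 [113, 116, 112, 115, 112, 103, 168, 246, 124, 113, 119, 118, 117, 126, 127, 122, 126, 130, 127, 103, 63, 60, 57, 45, 45] [51, 51, 53, 53, 51, 51, 86, 103, 102, 75, 80, 240, 229, 224, 223, 223, 227, 232, 230, 227, 234, 237, 210, 218, 219, 217, 215, 218, 219, 218, 218, 218, 216, 219, 218]
upright near corners/bar far edge [[0.0676, -0.0661], [0.068, 0.069]]
drawer [[0.5469, 0.2297], [0.5381, 0.387], [0.6045, 0.391], [0.6125, 0.2318]] [0.57547535 0.30985843]
```

```bash
python3 -c "
from plant import ctrl
print(ctrl.sign_off())"
```

```text
the job is handed in; nothing more can be done
None
```

I handed the job in at about 27 s; no verdict came back. The panel is flat on the lower tier, measured about 6 mm short of its ideal spot (8 mm from the uprights), square, and an estimated 3 mm or so off centre. The spatula was set on the bench in front of the rack and let go, which I did not check with a picture. The drawer front measured unmoved, and the bystanders looked in place.

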